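Check the cologne against last month's spool weights

TASK

See whether the green flacon has got lighter: with the scale's beam still arrested, stand the flacon in the middle of the plain pan and thread every spool weight that is out onto the spindle; then push the arrest lever fully over, away from the robot, to free the beam, and while it hangs free move the steel pin in the wooden score block from the middle hole fully down into the end hole on the same side as the pan that sank (never the other one). Pull the lever fully back to arrest the beam level again, then stand the flacon back in the steel tray; the spools stay on the spindle and the pin in its new hole. Touch the flacon and spools only while the beam is arrested, and do not disturb the other things on the dresser.

Things in the scene. Friction and masses are not known exactly. Their poses are not given: they have to be found in the camera images.
- scale: The beam comparator, fixed: white base 175 x 150 x 22 mm with a centre pillar (to 72 mm high). Origin on the dresser top under the beam's pivot; its x axis points away from the robot (to within about 12 degrees), y to the robot's left. The aluminium beam (290 mm long, 22 mm wide, 12 mm thick) lies along y, hinged in its middle 58 mm up; a steel pan at each end.
- pan (a point): Centre of the top face of the plain round steel pan (90 mm across, 6 mm thick, no rim) on the beam's left (+y) end; 76 mm above the dresser while the beam is level. Moves with the beam. The flacon goes here; it must stand wholly on the pan, within 20 mm of the centre.
- spindle (a point): Foot of the upright spindle, at the centre of the top face of the 78 mm pan on the beam's right (-y) end; 76 mm above the dresser while level. The spindle is a steel rod 14 mm in diameter rising 70 mm from this point, tapered over its top 10 mm. Moves with the beam.
- beam (a joint): Tilt of the beam, rad: 0 level; positive means the right (spindle, -y) end is down, negative the left (plain pan, +y) end is down; stops at -0.12 and +0.12. The beam is unstable when free: it goes right over to the heavier side, slowly (up to about 4 s if the weights are close).
- arrest (a joint): The arrest lever, rad: 0 leans towards the robot, beam lifted off and held level (arrested); 1.0 leans away from the robot, beam free. It stays where it is left, takes about 2 N at its knob. Counts as arrested below 0.15, free above 0.8.
- arrest_knob (a point): Centre of the black ball knob (26 mm across) at the end of the arrest lever. The lever turns about a level axis along the scale's y; knob 85 mm from that axis; it goes from 28 degrees towards the robot to 29 degrees away from it.
- arrest_hinge (a point): Point on the lever's turning axis, fixed on the scale base, 85 mm towards the robot from the pivot and 30 mm above the dresser.
- spool0: Aluminium spool weight, flanged like a bobbin: 60 mm across, 24 mm high, bore 24 mm through the middle, 70 to 140 g. Origin in the middle of its underside; stands flat, z up. May be absent.
- spool1: Another such spool weight, same size. May be absent.
- spool2: Another such spool weight, same size. May be absent.
- flacon: Squat round green glass flacon, 58 mm across and 52 mm high to the shoulder, with a black cap 34 mm across above it; 78 mm high in all; 170 to 340 g. Origin in the middle of its underside. Starts standing in the tray.
- tray: Fixed rectangular stainless steel tray, 260 mm (its x) by 220 mm (its y), walls 3 mm thick and 18 mm high. Origin in the middle of its underside.
- tray_in (a point): Middle of the tray's inner floor.
- block: Fixed dark wooden score block, 60 mm (its x) x 170 mm (its y) x 40 mm high, with three holes in a row along y, 12 mm in diameter and 35 mm deep. Origin in the middle of its underside; y points to the robot's left to within 15 degrees.
- block_hole0 (a point): Mouth of the left (+y) end hole, level with the block's top: for when the plain pan (flacon) sank.
- block_hole1 (a point): Mouth of the middle hole, where the pin starts.
- block_hole2 (a point): Mouth of the right (-y) end hole: for when the spindle pan (spools) sank.
- pin: Steel marker pin, upright: 90 mm long, shaft 9 mm thick, round head 20 mm across and 14 mm tall at the top. Origin at the lower tip, axis z up. Fully home its tip is 35 mm below the block's top.
- deodorant: Bystander: aluminium deodorant stick, upright in the tray, 34 mm across, 80 mm high. Origin at its underside. Leave alone.
- bowl: Bystander: grey ceramic cufflink bowl in the tray, 80 mm across, 34 mm high. Leave alone.
- tin: Bystander: flat dark tin, 52 mm across, 20 mm high, between the scale and the robot. Leave alone.
- jar: Bystander: white cream jar, 60 mm across, 50 mm high, behind the scale. Leave alone.
Mind the look-alikes: they are no part of the job. Leave any red look-alike of the spool1 alone. What is shaped like the block but blue is not meant.

How it is judged (in metres and radians):
On the way, in this order (a step that is already met when the one before it is completed fails the run):
1. with the beam arrested, the flacon stands on the plain pan and every spool is on the spindle, all let go (value of joint arrest below 0.15 rad and value of joint beam between -0.025 and 0.025 rad and horizontal distance between flacon and pan below 0.022 m and angle between flacon's own z axis and vertical below 0.25 rad and z of flacon in the frame of pan between -0.006 and 0.008 m and horizontal distance between each of spool0, spool1, spool2 and spindle below 0.02 m and z of spool0 in the frame of spindle between -0.006 and 0.056 m and z of spool1 in the frame of spindle between -0.006 and 0.056 m and z of spool2 in the frame of spindle between -0.006 and 0.056 m and contact force between the fingers and spool0 below 0.3 N and contact force between the fingers and spool1 below 0.3 N and contact force between the fingers and spool2 below 0.3 N and contact force between the fingers and flacon below 0.3 N), for 0.3 s.
2. the lever is over, the beam is free and has sunk to one side, loads aboard (((value of joint arrest above 0.8 rad and value of joint beam below -0.06 rad) or (value of joint arrest above 0.8 rad and value of joint beam above 0.06 rad)) and horizontal distance between flacon and pan below 0.022 m and angle between flacon's own z axis and vertical below 0.25 rad and z of flacon in the frame of pan between -0.006 and 0.008 m and horizontal distance between each of spool0, spool1, spool2 and spindle below 0.02 m and z of spool0 in the frame of spindle between -0.006 and 0.056 m and z of spool1 in the frame of spindle between -0.006 and 0.056 m and z of spool2 in the frame of spindle between -0.006 and 0.056 m), for 0.3 s.
3. with the beam still free, the pin is down in the end hole on the side that sank (((value of joint arrest above 0.8 rad and value of joint beam below -0.06 rad and horizontal distance between pin and block_hole0 below 0.009 m and z of pin in the frame of block_hole0 below -0.022 m) or (value of joint arrest above 0.8 rad and value of joint beam above 0.06 rad and horizontal distance between pin and block_hole2 below 0.009 m and z of pin in the frame of block_hole2 below -0.022 m)) and contact force between the fingers and pin below 0.3 N), for 0.3 s.
4. the beam is arrested level again with the loads still aboard (value of joint arrest below 0.15 rad and value of joint beam between -0.025 and 0.025 rad and horizontal distance between flacon and pan below 0.022 m and angle between flacon's own z axis and vertical below 0.25 rad and z of flacon in the frame of pan between -0.006 and 0.008 m and horizontal distance between each of spool0, spool1, spool2 and spindle below 0.02 m and z of spool0 in the frame of spindle between -0.006 and 0.056 m and z of spool1 in the frame of spindle between -0.006 and 0.056 m and z of spool2 in the frame of spindle between -0.006 and 0.056 m), for 0.3 s.
At the end, for the whole second after the job is handed in: Lever below 0.15 rad and beam within 0.025 rad of level; every spool present on the spindle (within 20 mm of its axis, underside no more than 56 mm up it); the pin in an end hole, tip at least 22 mm deep; the flacon upright and still on the tray floor, wholly inside the tray (value of joint arrest below 0.15 rad and value of joint beam between -0.025 and 0.025 rad and horizontal distance between each of spool0, spool1, spool2 and spindle below 0.02 m and z of spool0 in the frame of spindle between -0.006 and 0.056 m and z of spool1 in the frame of spindle between -0.006 and 0.056 m and z of spool2 in the frame of spindle between -0.006 and 0.056 m and ((horizontal distance between pin and block_hole0 below 0.009 m and z of pin in the frame of block_hole0 below -0.022 m) or (horizontal distance between pin and block_hole2 below 0.009 m and z of pin in the frame of block_hole2 below -0.022 m)) and x of flacon in the frame of tray_in between -0.1 and 0.1 m and y of flacon in the frame of tray_in between -0.08 and 0.08 m and z of flacon in the frame of tray_in between -0.004 and 0.006 m and angle between flacon's own z axis and vertical below 0.1 rad and linear speed of each of flacon, pin below 0.02 m/s); the robot touches nothing.
It fails at once if the flacon or a spool is handled while the beam is free (value of joint arrest above 0.6 rad and (contact force between the fingers and spool0 above 0.5 N or contact force between the fingers and spool1 above 0.5 N or contact force between the fingers and spool2 above 0.5 N or contact force between the fingers and flacon above 0.5 N)).
It fails at once if the pin is put in the hole of the side that did not sink ((value of joint arrest above 0.8 rad and value of joint beam below -0.06 rad and horizontal distance between pin and block_hole2 below 0.009 m and z of pin in the frame of block_hole2 below -0.022 m) or (value of joint arrest above 0.8 rad and value of joint beam above 0.06 rad and horizontal distance between pin and block_hole0 below 0.009 m and z of pin in the frame of block_hole0 below -0.022 m)).
It fails at once if a bystander is moved more than 40 mm (distance of any of deodorant, bowl, tin, jar from where it was at the start of the episode above 0.04 m).
Of spool0, spool1, spool2 only 2 to 3 are there at a start; the rules pass over those that are not, and their reading is None.
At some moment in a run one of spool0, spool1, spool2 may be knocked a few centimetres aside while the robot is not near it.
Once in a run the grip may slacken for a moment while it holds something.
It also fails if it takes over 210 s, if anything falls off the work surface, if the arm or the gripper's body presses on something with over 40 N, if the wrist force passes 120 N, or if a joint passes its speed limit or range.

ROBOT

A 6-joint arm with a two-finger parallel gripper is mounted at the origin on the work surface. World frame = base frame: x ahead of the robot, y to its left, z up, the work surface at z = 0. Lengths are in mm, angles in rad, forces in N, time in s.
With the tool pointing down it reaches from about 325 to 775 mm from the base axis. Payload 5.5 kg.
Tool frame: the origin (TCP) lies between the finger pads; the fingertips stand 11 mm ahead of it and the grasp point (between the pads) lies 8 mm behind it; z points along the fingers, y is the line along which they close (so a half turn about z gives the same grasp; the last joint's range is limited). The gripper opens to 85 mm and grips with 20 to 120 N. Pads are 22 mm wide; open, the fingers measure 114 mm over their backs; the gripper's body (76 mm by 85 mm) begins 54 mm behind the grasp point. The pads swing forward as they close: fully open they stand 13 mm farther back than shut.
Start: joints at [-1.357, 0.091, 1.231, -0, 1.82, -0.057], TCP at [160.501, -578.149, 242.275] pointing down, gripper open.
Joint ranges: [-2.87, 2.87], [-0.86, 2.18], [0.17, 2.46], [-1.51, 4.65], [0.06, 2.69], [-2.65, 2.65]. Speed limits (rad/s): [2.57, 2.57, 3.01, 3.14, 3.14, 3.14].

INTERFACE

Orientations are given as [roll, pitch, yaw] about the fixed x, y, z axes, in that order (R = Rz(yaw) Ry(pitch) Rx(roll)).
In Python, from station import bot gives the robot as it stands.
- The arm moves only by the tool step_arm, never from a script. Its arguments are lists of equal length, an entry for each row: "slide": the shift along the tool's x, y, z scaled (see below), a list of three; "twist": the turn, a rotation vector about the tool's x, y, z scaled (see below), a list of three; "grip": the closure, from 0 (fully open) to 1 (shut). A call has 1 to 10 rows; each row shifts and turns the commanded pose from where the row before left it, along the tool's axes as they then stand; what a row does not reach is not made up. The controller multiplies each number of a shift by 20 cm and each number of a turn by 180 degrees. A row lasts 1/12 s, in which the tool goes at most 41.7 mm and 7.16 degrees, less where a joint would pass 70% of its speed; a pose out of reach is approached as far as the arm can. A call with a number of a shift or a turn outside -1 to 1 is refused whole. A call with a gripper value outside its range is refused whole. The fingers move at their own pace and stop on an object; "squeeze" is the grip in N (left out, the last holds). Time passes only in rows, so rows that do not move let the fingers close. It gives the time, the measured TCP pose, the force, the opening and the grip force at its end, in the units of the state.
- bot.state(): the state, without advancing time (a new reading comes with each control period).
- bot.read_camera(name): name is "scene" or "top" or "wrist"; returns (picture, depth): 384x512x3 uint8, blue, green, red; 384x512 float32, mm along the optical axis (not along the pixel's ray), 0 where there is no reading.
- bot.camera_info(name): a dict with "fx", "fy", "cx", "cy" (pixels), "view" (4x4, takes a point from world to camera coordinates). Camera axes: x right, y up, looking along -z (the intrinsics and any distortion apply to the point x, -y, -z); pixel columns grow to the right and rows downward; lengths in mm; the calibration is good to about 2 mm. A picture is of the moment at which its call begins: read the wrist's pose just before it. camera_info takes no time and is no camera call; for the wrist camera it gives the pose at the moment of the call.
- bot.job_done(): hands the job in; it is judged then, once.
The state is a dict: "time_s": time; "q": joint angles; "joint_vel": joint speeds; "effort": joint torques, N m; "eef_pos": TCP position; "eef_rot": TCP orientation; "wrist_force": force on the tool from outside, world axes, zero at the start; "moment": the same for the moment, N m; "finger_gap": finger opening in mm; "finger_force": force on a finger pad.
Only numpy, scipy, OpenCV 4.12 (cv2) and the standard library are available. Lean on these libraries where they do the work, as an engineer would, in place of code of your own. Each camera call takes 0.05 s, during which the arm holds its last target. There are 200 camera calls.

## Working session

There is one attempt and no reset: what is moved stays moved. The work goes in short steps, Python scripts to look and compute and a tool call to move; the robot and the scene stay as the last step left them, time stands still between calls to the robot, and variables do not carry over. Pictures are saved under pics/ and viewed, at most 14 in all, crops included, and the job is handed in when it is done.

Besides the shell and the picture viewer there is one more tool, called after "Call:" in YAML: its name, and indented under it one key for each argument. step_arm: Moves the arm, as the interface text tells. Its arguments: {"type":"object","properties":{"slide":{"type":"array"},"twist":{"type":"array"},"grip":{"type":"array"},"squeeze":{"type":"number"}},"required":["slide","twist","grip"]}

```bash
ls; mkdir -p pics
cat > h.py <<'E'
import numpy as np, cv2
from station import bot
from scipy.spatial.transform import Rotation as R
def cam(n):
    info=bot.camera_info(n); img,d=bot.read_camera(n); return info,img,d
def world(info,d):
    h,w=d.shape; u,v=np.meshgrid(np.arange(w),np.arange(h))
    p=np.stack([(u-info['cx'])/info['fx']*d,-(v-info['cy'])/info['fy']*d,-d,np.ones_like(d)],-1)
    return (p@np.linalg.inv(np.array(info['view'])).T)[...,:3]
def ray(info,u,v,z):
    V=np.linalg.inv(np.array(info['view'])); d=V[:3,:3]@np.array([(u-info['cx'])/info['fx'],-(v-info['cy'])/info['fy'],-1]); o=V[:3,3]
    return o+d*(z-o[2])/d[2]
def to(x,y,z,yaw=None):
    """slide (units) and twist for move to x,y,z with tool down and yaw"""
    s=bot.state(); Rm=R.from_euler('xyz',s['eef_rot']); p=np.array(s['eef_pos'])
    print('slide',np.round(Rm.inv().apply(np.array([x,y,z])-p)/200,4), end=' ')
    if yaw is not None:
        t=(Rm.inv()*R.from_euler('xyz',[np.pi,0,yaw])).as_rotvec(); print('twist',np.round(t/np.pi,4),end='')
    print()
E
python3 - <<'E'
from h import *
print(bot.state())
for n in('scene','top'):
    i,im,d=cam(n); print(n,i); cv2.imwrite(f'pics/{n}0.png',cv2.resize(im,(800,600))); np.savez(f'{n}0.npz',im=im,d=d,**{k:np.array(i[k]) for k in('fx','fy','cx','cy','view')})
E
```

```text
pics
{'time_s': 0.0, 'q': array([-1.35671517e+00,  9.18826514e-02,  1.23191097e+00,  1.75345835e-05,
        1.81980774e+00, -5.66969538e-02]), 'joint_vel': array([ 0.00019299, -0.00051499, -0.00049926, -0.00168398,  0.00016483,
       -0.00105439]), 'effort': array([ 7.94687803e-04, -4.58728552e+01, -4.18018985e+01, -2.69452730e-04,
        1.16978111e-02, -1.11881192e-05]), 'eef_pos': array([ 160.43700975, -577.8731825 ,  241.12244411]), 'eef_rot': array([-3.13958813e+00, -1.30801770e-04,  2.70782280e-01]), 'wrist_force': array([-0.24206502,  0.82148575, -1.41907609]), 'moment': array([-0.01307719,  0.03488308,  0.0052032 ]), 'finger_force': 0.0, 'finger_gap': 85.31272943922166}
scene {'fx': 416.0187947761902, 'fy': 416.0187947761902, 'cx': 260.0931416391014, 'cy': 194.58537585761712, 'view': array([[ 8.05499436e-01,  5.92323517e-01, -1.79863594e-02,
        -4.54355023e+02],
       [-4.68525252e-01,  6.55143667e-01,  5.92681081e-01,
         1.79935781e+02],
       [ 3.62842592e-01, -4.68977213e-01,  8.05236379e-01,
        -1.38237072e+03],
       [ 0.00000000e+00,  0.00000000e+00,  0.00000000e+00,
         1.00000000e+00]])}
top {'fx': 364.42391843864937, 'fy': 364.42391843864937, 'cx': 255.68554930736232, 'cy': 189.5432119150406, 'view': array([[ 1.05463223e-01, -9.94402561e-01,  6.40747720e-03,
        -2.95390975e+01],
       [ 9.71009318e-01,  1.04367919e-01,  2.15054045e-01,
        -5.38032122e+02],
       [-2.14519028e-01, -1.64585725e-02,  9.76581129e-01,
        -1.14823821e+03],
       [ 0.00000000e+00,  0.00000000e+00,  0.00000000e+00,
         1.00000000e+00]])}
```

View pics/top0.png

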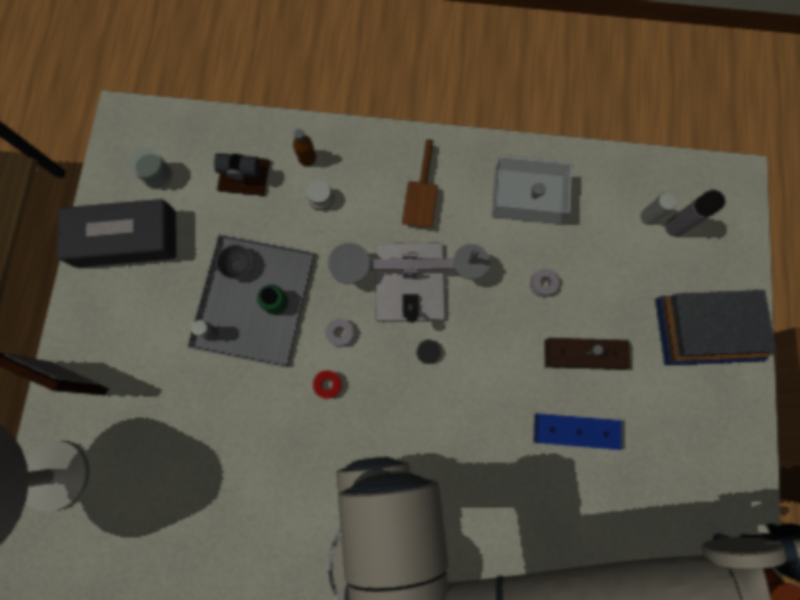

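View pics/scene0.png

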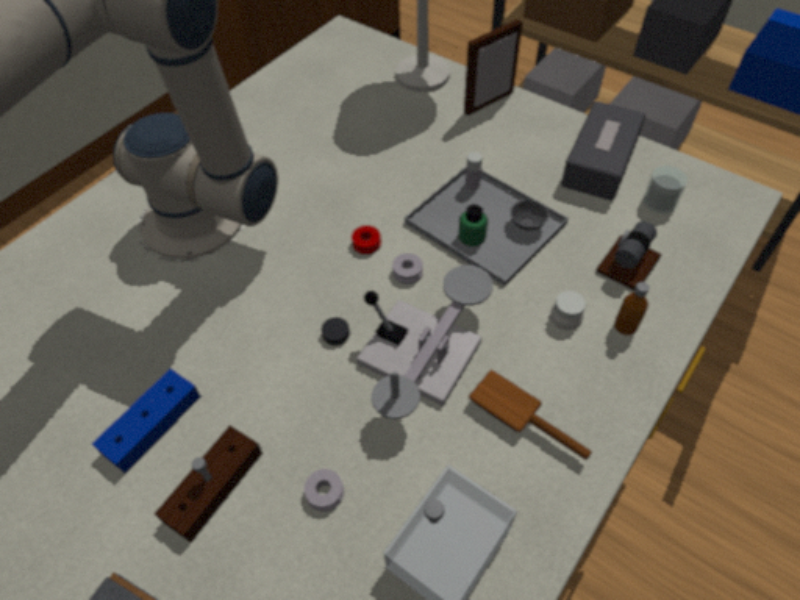

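The top view (800x600) shows two grey spools at (341,332) and (545,283). It also shows the red look-alike at (328,385), the scale at (410,275), the flacon at (271,298), the brown block with pin at (588,353) and the tin at (429,351). A small grey object sits in the white box at (538,190).

```bash
cat > m.py <<'E'
from h import *
def load(n):
    a=np.load(n); return {k:a[k] for k in('fx','fy','cx','cy','view')},a['im'],a['d']
if __name__=='__main__':
  for n in('top','scene'):
    i,im,d=load(n+'0.npz'); P=world(i,d); k=0.64
    pts={'top':dict(spA=(341,332),spB=(545,283),red=(328,385),boxobj=(538,190),flac=(271,298),pan=(349,264),spind=(472,262),knob=(411,299),pin=(598,350),blk=(588,353),tin=(429,351),deo=(200,328),bowl=(238,262),jar=(318,194)),
     'scene':dict(spA=(407,267),spB=(323,489),red=(366,239),boxobj=(433,510),flac=(473,228),pan=(468,285),spind=(395,398),knob=(371,297),pin=(200,466),blk=(210,482),tin=(336,330))}[n]
    def circ(M,c,r):  # points above in neighbourhood
        return
    for nm,(u,v) in pts.items():
        u*=k;v*=k; r=40
        z=P[...,2]; val=d>0
        c=np.median(P[int(v)-2:int(v)+3,int(u)-2:int(u)+3].reshape(-1,3),0)
        m=val&(np.hypot(P[...,0]-c[0],P[...,1]-c[1])<65)&(z>c[2]-400)
        zz=z[m]; 
        print(n,nm,np.round(c,0),'zpct',np.round(np.percentile(zz,[5,50,90,99]),0))
    # blobs above table
    m=((z>9)&(z<130)&(d>0)&(P[...,0]>250)&(P[...,0]<900)).astype(np.uint8)
    nl,lab,st,_=cv2.connectedComponentsWithStats(m)
    for l in range(1,nl):
        if st[l,4]<40: continue
        q=P[lab==l]; a,b=np.percentile(q,1,0),np.percentile(q,99,0)
        top=q[q[:,2]>b[2]-6]
        print('  blob',st[l,:5],np.round((a+b)/2),np.round(b-a),'topmid',np.round((top.min(0)+top.max(0))/2,1))
E
python3 m.py
```

```text
top spA [459. 149.   1.] zpct [-4.  1. 23. 28.]
top spB [ 617. -290.    1.] zpct [-4.  1. 24. 28.]
top red [341. 164.  -0.] zpct [-4.  1. 24. 28.]
top boxobj [ 786. -238.  118.] zpct [ -2.  74.  78. 120.]
top flac [504. 294.  81.] zpct [-1.  4. 60. 83.]
top pan [595. 142.  75.] zpct [-3. 71. 77. 80.]
top spind [ 622. -115.   88.] zpct [ -3.   5.  78. 136.]
top knob [540.   3.  38.] zpct [ -1.  23.  45. 117.]
top pin [ 463. -381.   95.] zpct [-3. 37. 43. 96.]
top blk [ 463. -377.   40.] zpct [-3. 37. 43. 96.]
top tin [436. -45.  19.] zpct [ -4.   1.  20. 108.]
top deo [426. 427.  82.] zpct [-2.  3. 49. 85.]
top bowl [591. 398.   8.] zpct [-1.  6. 31. 39.]
top jar [752. 234.  49.] zpct [-4.  1. 49. 54.]
  blob [187  83  15  23 238] [852. 280.  67.] [ 33.  41. 111.] topmid [857.2 280.1 121.4]
  blob [ 82  95  27  26 490] [776. 619.  42.] [66. 68. 64.] topmid [776.9 621.   72. ]
  blob [257  94  23  52 668] [803.   7.  31.] [183.  69.  13.] topmid [805.8   7.5  35.9]
  blob [137  98  35  27 729] [795. 419.  47.] [ 83. 104.  76.] topmid [791.5 420.9  83.8]
  blob [ 315   99   51   44 1917
[... 2827 characters left out ...]
.] topmid [762.6 232.4  50.5]
  blob [206 203  18  17 242] [438. -47.  17.] [49. 49. 14.] topmid [437.5 -47.3  21.7]
  blob [  59  236   70   65 1868] [ 303. -369.   27.] [ 62. 168.  34.] topmid [ 303.3 -368.8   42. ]
  blob [ 300  237   71   52 1226] [806.   4.  31.] [181.  68.  14.] topmid [807.    4.6  35.3]
  blob [  99  272   69   74 2131] [ 468. -383.   53.] [ 67. 168.  85.] topmid [ 467.1 -382.5   94. ]
  blob [ 246  297   85   87 4391] [ 821. -242.   69.] [118. 157. 101.] topmid [ 791.1 -241.2  117.9]
  blob [195 300  25  26 441] [ 616. -287.   19.] [56. 57. 18.] topmid [ 616.1 -286.7   26.7]
  blob [ 57 366  44  18 426] [ 503. -572.   56.] [69. 46. 51.] topmid [ 507.9 -577.2   78.8]
```

Call:
step_arm:
  slide:
    - [0,0,0]
    - [0,0,0]
    - [0,0,0]
    - [0.16,-0.1,0]
    - [0.16,-0.1,0]
    - [0.16,-0.1,0]
    - [0.16,-0.1,0]
    - [0.16,-0.1,0]
    - [0.16,-0.1,0]
    - [0.16,-0.1,0]
  twist:
    - [0,0,0.029]
    - [0,0,0.029]
    - [0,0,0.028]
    - [0,0,0]
    - [0,0,0]
    - [0,0,0]
    - [0,0,0]
    - [0,0,0]
    - [0,0,0]
    - [0,0,0]
  grip: [0,0,0,0,0,0,0,0,0,0]

```text
time_s: 0.93
eef_pos: [385.6, -436.7, 241.8]
eef_rot: [-3.141, 0.0, 0.0]
wrist_force: [1.0, -0.8, 0.2]
finger_gap: 85.3
finger_force: 0.0
```

Call:
step_arm:
  slide:
    - [0.16,-0.1,0]
    - [0.16,-0.1,0]
    - [0.16,-0.1,0]
    - [0.16,-0.1,0]
    - [0.16,-0.1,0]
    - [0.16,-0.1,0]
    - [0.1,-0.1,0]
    - [0,0,0]
    - [0,0,0]
  twist:
    - [0,0,0]
    - [0,0,0]
    - [0,0,0]
    - [0,0,0]
    - [0,0,0]
    - [0,0,0]
    - [0,0,0]
    - [0,0,0]
    - [0,0,0]
  grip: [0,0,0,0,0,0,0,0,0]

```text
time_s: 1.68
eef_pos: [597.2, -296.5, 241.0]
eef_rot: [-3.141, 0.002, 0.004]
wrist_force: [0.1, -0.4, -1.1]
finger_gap: 85.6
finger_force: 0.0
```

```bash
cat > w.py <<'E'
from h import *
import sys
i,im,d=cam('wrist'); s=bot.state(); print(np.round(s['eef_pos'],1),np.round(s['eef_rot'],3),s['time_s'])
cv2.imwrite(f'pics/{sys.argv[1]}.png',im); np.savez(sys.argv[1]+'.npz',im=im,d=d,**{k:np.array(i[k]) for k in('fx','fy','cx','cy','view')})
V=np.linalg.inv(np.array(i['view'])); print('cam',np.round(V[:3,3]),'look',np.round(-V[:3,2],2),np.round(V[:3,0],2))
E
python3 w.py w1
```

```text
[ 596.3 -297.6  241.4] [-3.141e+00  2.000e-03  2.000e-03] 1.7333
cam [ 663. -297.  372.] look [-0.26 -0.   -0.96] [ 0. -1. -0.]
```

View pics/w1.png

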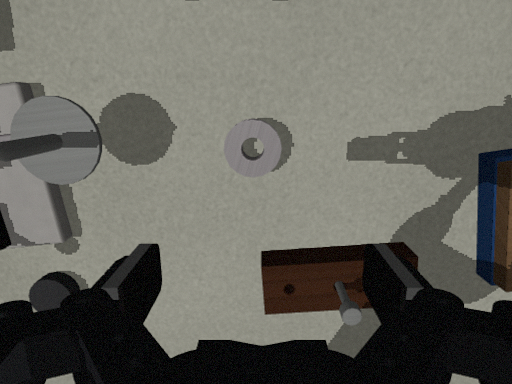

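Wrist view: the spool is at (253,148), and the spindle pan is at (55,140) with the spindle leaning to its tip at lower left. The block's left hole is at (289,289), and the pin is at (347,305).

```bash
cat > c.py <<'E'
from m import *
def disc(f,c,z,rad,tol=7,show=True):
    """centre of flat disc top at height z near c: contour of depth mask, rays to plane, ellipse-free circle fit"""
    i,im,d=f if not isinstance(f,str) else load(f+'.npz'); P=world(i,d)
    m=((abs(P[...,2]-z)<tol)&(np.hypot(P[...,0]-c[0],P[...,1]-c[1])<rad*1.5)).astype(np.uint8)
    cs,_=cv2.findContours(m,cv2.RETR_EXTERNAL,cv2.CHAIN_APPROX_NONE)
    k=max(cs,key=cv2.contourArea)[:,0]; k=cv2.convexHull(k)[:,0]
    q=np.array([ray(i,u,v,z)[:2] for u,v in k],np.float32)
    (x,y),r=cv2.minEnclosingCircle(q)
    A=np.c_[2*q,np.ones(len(q))]; s=np.linalg.lstsq(A,(q**2).sum(1),rcond=None)[0]
    if show: print('disc enc',round(x,1),round(y,1),round(r,1),' lsq',np.round(s[:2],1),round(float(np.sqrt(s[2]+s[0]**2+s[1]**2)),1),'n',len(q))
    return s[:2]
E
python3 - <<'E'
from c import *
disc('w1',(615,-286),24,30)
disc('w1',(622,-118),76,39)
i,im,d=load('w1.npz');P=world(i,d)
m=(P[...,2]>138)&(P[...,2]<160)&(np.hypot(P[...,0]-622,P[...,1]+118)<40); print('spindle top',P[m].mean(0) if m.any() else None,m.sum())
m=(P[...,2]>84)&(P[...,2]<105)&(np.hypot(P[...,0]-465,P[...,1]+381)<30); q=P[m]; print('pinhead',m.sum(),(q.min(0)+q.max(0))/2)
for u,v in[(289,289)]: print('hole0',ray(i,u,v,40))
for f in('top0','scene0'): 
    print(f);disc(f,(622,-118),76,39);disc(f,(595,141),76,45);disc(f,(615,-286),24,30);disc(f,(456,150),24,30);disc(f,(436,-46),20,26)
E
```

```text
disc enc 614.4 -286.5 29.8  lsq [ 614.4 -286.5] 29.6 n 29
disc enc 628.1 -117.0 39.8  lsq [ 627.8 -116.9] 39.1 n 37
spindle top [ 627.59293252 -119.22181336  140.47291169] 138
pinhead 408 [ 465.23685868 -381.88422586   89.78167132]
hole0 [ 461.5869134  -327.19785967   40.        ]
top0
disc enc 626.6 -113.9 39.3  lsq [ 626.6 -114.1] 38.7 n 17
disc enc 595.4 143.7 44.8  lsq [595.4 143.5] 44.3 n 22
disc enc 613.7 -285.0 30.4  lsq [ 613.8 -284.8] 29.8 n 15
disc enc 454.1 150.7 30.0  lsq [454.2 150.7] 29.5 n 16
disc enc 434.0 -44.7 25.8  lsq [434.  -44.7] 25.6 n 14
scene0
disc enc 629.4 -116.5 39.7  lsq [ 629.5 -116.3] 39.1 n 19
disc enc 599.6 140.0 46.2  lsq [599.6 140.2] 45.3 n 20
disc enc 616.3 -287.2 30.5  lsq [ 616.3 -287.1] 30.0 n 21
disc enc 458.4 148.4 31.6  lsq [458.1 148.4] 30.7 n 15
disc enc 438.7 -49.0 28.2  lsq [438.8 -48. ] 26.8 n 12
```

Call:
step_arm:
  slide:
    - [0.09,-0.055,0.1]
    - [0,0,0.16]
    - [0,0,0.16]
    - [0,0,0.16]
    - [0,0,0.16]
    - [0,0,0.16]
    - [0,0,0.13]
    - [0,0,0]
    - [0,0,0]
  twist:
    - [0,0,0]
    - [0,0,0]
    - [0,0,0]
    - [0,0,0]
    - [0,0,0]
    - [0,0,0]
    - [0,0,0]
    - [0,0,0]
    - [0,0,0]
  grip: [0,0,0,0,0,0,0,0,0]

```text
time_s: 2.48
eef_pos: [612.3, -287.6, 34.7]
eef_rot: [-3.14, 0.004, -0.001]
wrist_force: [-0.3, -0.3, 1.1]
finger_gap: 85.2
finger_force: 0.0
```

```bash
python3 -c "
from h import *
to(614.4,-286.5,14,0)"
```

```text
slide [ 0.0111 -0.0051  0.1034] twist [-0.0005  0.0012 -0.0004]
```

Call:
step_arm:
  slide:
    - [0.01,-0.005,0.06]
    - [0,0,0.04]
    - [0,0,0]
    - [0,0,0]
    - [0,0,0]
    - [0,0,0]
    - [0,0,0]
    - [0,0,0]
    - [0,0,0]
    - [0,0,0]
  twist:
    - [0,0,0]
    - [0,0,0]
    - [0,0,0]
    - [0,0,0]
    - [0,0,0]
    - [0,0,0]
    - [0,0,0]
    - [0,0,0]
    - [0,0,0]
    - [0,0,0]
  grip: [0,0,0,0.6,0.6,0.6,0.6,0.6,0.6,0.6]
  squeeze: 40

```text
time_s: 3.32
eef_pos: [617.1, -286.2, 18.0]
eef_rot: [3.14, -0.002, 0.001]
wrist_force: [-0.7, -0.1, 5.5]
finger_gap: 58.6
finger_force: 43.6
```

Call:
step_arm:
  slide:
    - [0,0,0]
    - [0,0,0]
    - [0,0,-0.1]
    - [0,0,-0.15]
    - [0,0,-0.15]
    - [0,0,-0.15]
    - [0,0,-0.15]
    - [0,0,-0.1]
    - [0,0,0]
    - [0,0,0]
  twist:
    - [0,0,0]
    - [0,0,0]
    - [0,0,0]
    - [0,0,0]
    - [0,0,0]
    - [0,0,0]
    - [0,0,0]
    - [0,0,0]
    - [0,0,0]
    - [0,0,0]
  grip: [0.6,0.6,0.6,0.6,0.6,0.6,0.6,0.6,0.6,0.6]

```text
time_s: 4.15
eef_pos: [616.8, -286.0, 177.2]
eef_rot: [3.141, -0.002, 0.001]
wrist_force: [0.0, -0.8, -1.9]
finger_gap: 59.0
finger_force: 43.5
```

```bash
python3 w.py w2
python3 - <<'E'
from c import *
i,im,d=load('w2.npz');P=world(i,d); s=bot.state(); e=s['eef_pos']; print(s['finger_gap'],s['finger_force'])
m=(np.hypot(P[...,0]-e[0],P[...,1]-e[1])<45)&(d<300)
im[...]=cv2.convertScaleAbs(im,alpha=1.3); cv2.imwrite('pics/w2.png',im)
E
```

```text
[ 616.1 -285.7  174.9] [-3.141e+00  1.000e-03  1.000e-03] 4.2
cam [ 682. -286.  308.] look [-0.26 -0.   -0.97] [ 0. -1.  0.]
58.52845424817489 43.52724641561508
```

View pics/w2.png

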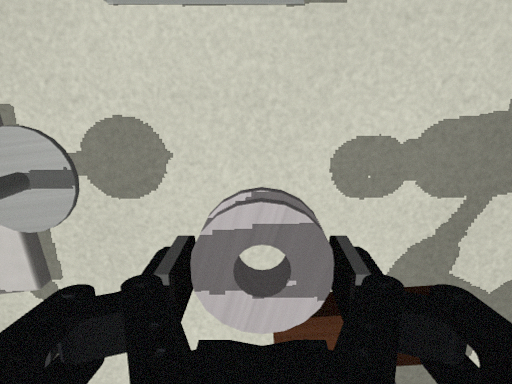

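The spool is held, with its bore at (262,265).

Run:
```python
from c import *
i,im,d=load('w2.npz');P=world(i,d)
m=(np.hypot(P[...,0]-616,P[...,1]+286)<27)&(P[...,2]>150); print('topz',np.percentile(P[m][:,2],[5,50,95]))
z=np.median(P[m][:,2])
disc('w2',(616,-286),z,30)
# bore
g=((abs(P[...,2]-z)<5)&(np.hypot(P[...,0]-616,P[...,1]+286)<33)).astype(np.uint8)
cs,h=cv2.findContours(g,cv2.RETR_CCOMP,cv2.CHAIN_APPROX_NONE)
for k,hh in zip(cs,h[0]):
    if hh[3]>=0 and len(k)>30:
        q=np.array([ray(i,u,v,z)[:2] for u,v in k[:,0]],np.float32); print('bore',cv2.minEnclosingCircle(q),q.mean(0))
disc('w2',(628,-117),76,39)
```

```text
topz [171.18824206 183.05030294 257.95997958]
disc enc 619.6 -286.6 45.0  lsq [ 617.3 -285.8] 35.2 n 34
bore ((616.3878784179688, -286.2487487792969), 11.860928535461426) [ 615.9185  -286.21613]
disc enc 627.2 -118.3 39.7  lsq [ 628.1 -117.8] 39.0 n 30
```

Call:
step_arm:
  slide:
    - [0,0,-0.1]
    - [0.03,-0.1,0]
    - [0.03,-0.16,0]
    - [0,-0.16,0]
    - [0,-0.16,0]
    - [0,-0.16,0]
    - [0,-0.105,0]
    - [0,0,0]
    - [0,0,0]
    - [0,0,0]
  twist:
    - [0,0,0]
    - [0,0,0]
    - [0,0,0]
    - [0,0,0]
    - [0,0,0]
    - [0,0,0]
    - [0,0,0]
    - [0,0,0]
    - [0,0,0]
    - [0,0,0]
  grip: [0.6,0.6,0.6,0.6,0.6,0.6,0.6,0.6,0.6,0.6]

```text
time_s: 5.03
eef_pos: [627.6, -117.2, 194.0]
eef_rot: [-3.141, 0.003, 0.001]
wrist_force: [-0.8, 0.4, -1.3]
finger_gap: 58.5
finger_force: 43.6
```

```bash
python3 w.py w3
python3 - <<'E'
from c import *
s=bot.state(); print(s['finger_gap'],s['finger_force'])
to(627.5,-117,s['eef_pos'][2],0)
i,im,d=cam('wrist'); cv2.imwrite('pics/w3.png',cv2.convertScaleAbs(im,alpha=1.3))
E
```

```text
[ 627.7 -117.8  194.4] [-3.141e+00  3.000e-03 -0.000e+00] 5.0833
cam [ 693. -118.  324.] look [-0.26  0.   -0.96] [-0. -1. -0.]
59.149253848272714 43.57968091964722
slide [-0.0012 -0.0038  0.    ] twist [-0.      0.0008 -0.0001]
```

View pics/w3.png

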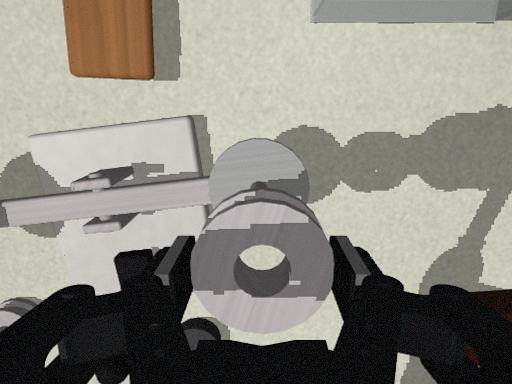

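The held spool is at (262,262), the pan centre is about (258,185), and the spindle tip shows at (260,187) behind the spool's rim.

Run:
```python
from c import *
i,im,d=load('w3.npz'); disc('w3',(628,-117),76,39)
P=world(i,d); g=im[160:200,235:285].mean(-1).astype(int)
m=(P[...,2]>130)&(P[...,2]<150); m[:,:200]=0;m[:,320:]=0; v,u=np.nonzero(m); print(m.sum(), P[m].mean(0) if m.any() else '',u.mean() if m.any() else '',v.min() if m.any() else '')
print(ray(i,260,182,146),ray(i,260,187,146))
```

```text
disc enc 628.1 -115.5 38.8  lsq [ 628.2 -115.4] 38.4 n 27
0   
[ 650.21440901 -116.67935129  146.        ] [ 647.40597004 -116.67535688  146.        ]
```

Call:
step_arm:
  slide:
    - [0,-0.003,0.05]
    - [0,0,0.05]
    - [0,0,0.05]
    - [0,0,0.05]
    - [0,0,0.05]
    - [0,0,0.05]
    - [0,0,0]
    - [0,0,0]
  twist:
    - [0,0,0]
    - [0,0,0]
    - [0,0,0]
    - [0,0,0]
    - [0,0,0]
    - [0,0,0]
    - [0,0,0]
    - [0,0,0]
  grip: [0.6,0.6,0.6,0.6,0.6,0.6,0.6,0.6]

```text
time_s: 5.8
eef_pos: [627.7, -116.1, 135.1]
eef_rot: [-3.141, 0.002, 0.001]
wrist_force: [-0.5, -0.4, -0.7]
finger_gap: 58.8
finger_force: 43.6
```

Run:
```python
from c import *
s=bot.state(); print(s['finger_gap'],s['finger_force'],s['wrist_force'],s['eef_pos'])
i,im,d=cam('wrist'); cv2.imwrite('pics/w4.png',cv2.convertScaleAbs(im[120:340,150:400],alpha=1.3))
```

```text
58.76773282801977 43.56778711080551 [-0.47335918 -0.39639824 -0.74613535] [ 627.74431296 -116.12535807  135.06205051]
```

View pics/w4.png

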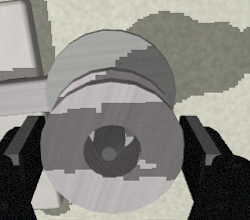

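The spindle tip shows inside the bore at (109,153), so the spool is threaded. I'll lower it and let go.

Call:
step_arm:
  slide:
    - [0,0,0.06]
    - [0,0,0.06]
    - [0,0,0.06]
    - [0,0,0]
    - [0,0,0]
    - [0,0,0]
    - [0,0,0]
    - [0,0,0]
    - [0,0,0]
    - [0,0,0]
  twist:
    - [0,0,0]
    - [0,0,0]
    - [0,0,0]
    - [0,0,0]
    - [0,0,0]
    - [0,0,0]
    - [0,0,0]
    - [0,0,0]
    - [0,0,0]
    - [0,0,0]
  grip: [0.6,0.6,0.6,0.6,0.6,0.3,0.2,0.1,0,0]

```text
time_s: 6.68
eef_pos: [628.6, -116.3, 101.1]
eef_rot: [3.141, -0.001, 0.001]
wrist_force: [0.4, -0.1, -0.7]
finger_gap: 85.5
finger_force: 0.0
```

Call:
step_arm:
  slide:
    - [0,0,0]
    - [0,0,-0.06]
    - [0,0,-0.12]
    - [0,0,-0.16]
    - [0,0,-0.16]
    - [0,0,-0.16]
    - [0,0,-0.1]
    - [0,0,0]
    - [0,0,0]
  twist:
    - [0,0,0]
    - [0,0,0]
    - [0,0,0]
    - [0,0,0]
    - [0,0,0]
    - [0,0,0]
    - [0,0,0]
    - [0,0,0]
    - [0,0,0]
  grip: [0,0,0,0,0,0,0,0,0]

```text
time_s: 7.43
eef_pos: [628.8, -116.4, 255.3]
eef_rot: [3.141, -0.005, 0.001]
wrist_force: [-0.2, -0.8, -0.9]
finger_gap: 85.5
finger_force: 0.0
```

```bash
cat > t.py <<'E'
from c import *
import sys
for n in('top','scene'):
    i,im,d=cam(n); f=(i,im,d); np.savez(n+sys.argv[1]+'.npz',im=im,d=d,**{k:np.array(i[k]) for k in('fx','fy','cx','cy','view')})
    P=world(i,d); z=P[...,2]
    m=((z>9)&(z<130)&(d>0)&(P[...,0]>250)&(P[...,0]<900)).astype(np.uint8)
    nl,lab,st,_=cv2.connectedComponentsWithStats(m)
    for l in range(1,nl):
        if st[l,4]<40: continue
        q=P[lab==l]; a,b=np.percentile(q,1,0),np.percentile(q,99,0)
        if 15<b[2]<32 and max(b-a)<75: print(n,'flat blob',np.round((a+b)/2,1),np.round(b-a))
E
python3 t.py 1; python3 -c "
from h import *
s=bot.state();print(s['eef_pos'])
i,im,d=cam('wrist');P=world(i,d);m=np.hypot(P[...,0]-628,P[...,1]+116)<30;print(np.percentile(P[m][:,2],[5,25,50,75,95]))
to(456,150,250,0)"
```

```text
top flat blob [454.1 151.   19.8] [57. 57. 18.]
top flat blob [341.5 163.1  23.5] [55. 56. 13.]
scene flat blob [437.3 -47.4  16.6] [50. 48. 14.]
[ 627.9373582  -116.19438135  251.31968255]
[ 97.12982176 125.32717607 320.38469039 325.51650115 332.96688263]
slide [-0.858  -1.3313  0.0058] twist [-0.0002  0.0009  0.0002]
```

Call:
step_arm:
  slide:
    - [-0.1,-0.15,0]
    - [-0.1,-0.15,0]
    - [-0.1,-0.15,0]
    - [-0.1,-0.15,0]
    - [-0.1,-0.15,0]
    - [-0.1,-0.15,0]
    - [-0.1,-0.15,0]
    - [-0.1,-0.15,0]
    - [-0.06,-0.13,0]
    - [0,0,0]
  twist:
    - [0,0,0]
    - [0,0,0]
    - [0,0,0]
    - [0,0,0]
    - [0,0,0]
    - [0,0,0]
    - [0,0,0]
    - [0,0,0]
    - [0,0,0]
    - [0,0,0]
  grip: [0,0,0,0,0,0,0,0,0,0]

```text
time_s: 8.42
eef_pos: [453.4, 153.3, 251.1]
eef_rot: [-3.14, 0.003, 0.006]
wrist_force: [-0.7, -0.2, 0.3]
finger_gap: 85.5
finger_force: 0.0
```

Call:
step_arm:
  slide:
    - [0,0,0]
    - [0,0,0]
  twist:
    - [0,0,0]
    - [0,0,0]
  grip: [0,0]

```text
time_s: 8.58
eef_pos: [455.9, 149.3, 251.1]
eef_rot: [3.141, 0.002, 0.001]
wrist_force: [-1.1, -0.3, 0.1]
finger_gap: 85.3
finger_force: 0.0
```

```bash
python3 w.py w5
python3 - <<'E'
from c import *
c=disc('w5',(456,150),24,30); disc('w5',(597,141),76,45)
to(*c,14,0)
E
```

```text
[456.2 148.9 251.3] [ 3.141e+00  2.000e-03 -0.000e+00] 8.6333
cam [521. 149. 382.] look [-0.26 -0.   -0.96] [ 0. -1.  0.]
disc enc 455.3 150.1 30.1  lsq [455.4 150.3] 29.7 n 30
disc enc 595.2 142.5 44.6  lsq [595.9 142.6] 44.4 n 25
slide [-0.002  -0.0083  1.1863] twist [ 0.0003  0.0005 -0.    ]
```

View pics/w5.png

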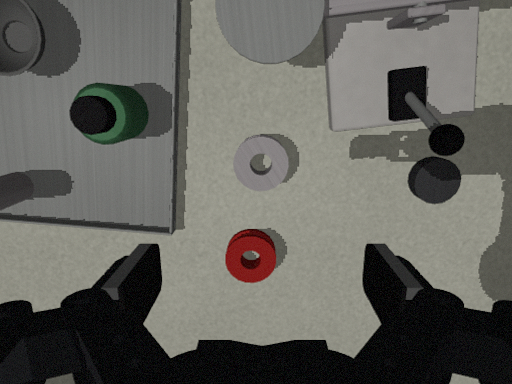

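The grey spool is at (261,162), clear of the red one at (250,255). The lever knob is at (446,139).

Call:
step_arm:
  slide:
    - [0,-0.008,0.16]
    - [0,0,0.16]
    - [0,0,0.16]
    - [0,0,0.16]
    - [0,0,0.16]
    - [0,0,0.16]
    - [0,0,0.14]
    - [0,0,0.08]
    - [0,0,0]
    - [0,0,0]
  twist:
    - [0,0,0]
    - [0,0,0]
    - [0,0,0]
    - [0,0,0]
    - [0,0,0]
    - [0,0,0]
    - [0,0,0]
    - [0,0,0]
    - [0,0,0]
    - [0,0,0]
  grip: [0,0,0,0,0,0,0,0,0,0]

```text
time_s: 9.47
eef_pos: [455.7, 150.0, 15.2]
eef_rot: [3.141, 0.003, -0.001]
wrist_force: [0.2, -0.0, 0.8]
finger_gap: 85.5
finger_force: 0.0
```

Call:
step_arm:
  slide:
    - [0,0,0]
    - [0,0,0]
    - [0,0,0]
    - [0,0,0]
    - [0,0,0]
    - [0,0,0]
    - [0,0,0]
    - [0,0,0]
  twist:
    - [0,0,0]
    - [0,0,0]
    - [0,0,0]
    - [0,0,0]
    - [0,0,0]
    - [0,0,0]
    - [0,0,0]
    - [0,0,0]
  grip: [0,0.6,0.6,0.6,0.6,0.6,0.6,0.6]

```text
time_s: 10.13
eef_pos: [457.3, 151.5, 18.4]
eef_rot: [-3.141, -0.004, 0.001]
wrist_force: [0.2, -0.9, 5.4]
finger_gap: 57.6
finger_force: 43.2
```

```bash
python3 -c "
from c import *
s=bot.state();print(s['finger_gap'],s['finger_force'],s['eef_pos'])
i,im,d=load('w5.npz');P=world(i,d);m=(P[...,2]>108)&(P[...,2]<125)&(np.hypot(P[...,0]-497,P[...,1]+5)<40);q=P[m];print('knob',m.sum(),(q.min(0)+q.max(0))/2,ray(i,446,139,105))"
```

```text
57.647518903941176 43.161968886852264 [457.32813787 151.47040627  18.4230752 ]
knob 796 [490.5346485    0.50468613 113.78822691] [491.0840833   -1.51349667 105.        ]
```

Call:
step_arm:
  slide:
    - [0,0,-0.06]
    - [0,0,-0.15]
    - [0,0,-0.15]
    - [0,0,-0.15]
    - [0,0,-0.15]
    - [0,0,-0.15]
    - [0,0,-0.15]
    - [0,0,-0.1]
    - [0,0,0]
    - [0,0,0]
  twist:
    - [0,0,0]
    - [0,0,0]
    - [0,0,0]
    - [0,0,0]
    - [0,0,0]
    - [0,0,0]
    - [0,0,0]
    - [0,0,0]
    - [0,0,0]
    - [0,0,0]
  grip: [0.6,0.6,0.6,0.6,0.6,0.6,0.6,0.6,0.6,0.6]

```text
time_s: 10.97
eef_pos: [456.4, 151.4, 230.1]
eef_rot: [-3.141, -0.003, 0.001]
wrist_force: [-0.1, -0.9, -0.5]
finger_gap: 57.6
finger_force: 43.3
```

Call:
step_arm:
  slide:
    - [0.05,0.08,0]
    - [0.1,0.155,0]
    - [0.1,0.155,0]
    - [0.1,0.155,0]
    - [0.1,0.155,0]
    - [0.1,0.155,0]
    - [0.1,0.155,0]
    - [0.1,0.155,0]
    - [0.1,0.155,0]
    - [0,0,0]
  twist:
    - [0,0,0]
    - [0,0,0]
    - [0,0,0]
    - [0,0,0]
    - [0,0,0]
    - [0,0,0]
    - [0,0,0]
    - [0,0,0]
    - [0,0,0]
    - [0,0,0]
  grip: [0.6,0.6,0.6,0.6,0.6,0.6,0.6,0.6,0.6,0.6]

```text
time_s: 11.8
eef_pos: [627.1, -118.3, 222.6]
eef_rot: [3.141, 0.007, -0.005]
wrist_force: [0.1, -0.3, -2.2]
finger_gap: 57.5
finger_force: 43.3
```

```bash
python3 w.py w6
cat > b.py <<'E'
from c import *
import sys
def bore(f):
    i,im,d=load(f+'.npz');P=world(i,d); e=bot.state()['eef_pos']; print(e,bot.state()['finger_gap'],bot.state()['finger_force'])
    z=e[2]+8
    g=((abs(P[...,2]-z)<6)&(np.hypot(P[...,0]-e[0],P[...,1]-e[1])<40)).astype(np.uint8)
    cs,h=cv2.findContours(g,cv2.RETR_CCOMP,cv2.CHAIN_APPROX_NONE)
    for k,hh in zip(cs,h[0]):
        if hh[3]>=0 and len(k)>30:
            m=np.zeros(d.shape,np.uint8); cv2.drawContours(m,cs,0,1)
            zz=np.median(P[g>0][:,2]); q=np.array([ray(i,u,v,zz)[:2] for u,v in k[:,0]],np.float32); print('bore',zz,cv2.minEnclosingCircle(q))
bore(sys.argv[1]); to(628,-116.5,200,0)
E
python3 b.py w6
```

```text
[ 626.1 -115.6  223.3] [-3.141e+00  7.000e-03 -3.000e-03] 11.85
cam [ 693. -119.  353.] look [-0.27  0.   -0.96] [-0.01 -1.    0.  ]
[ 626.10626713 -115.55686326  223.31730451] 57.42377835229023 43.344587702304125
bore 227.19528116711996 ((625.1689453125, -118.58602905273438), 12.284574508666992)
slide [0.0103 0.0048 0.1165] twist [-0.0003  0.0023 -0.0011]
```

Call:
step_arm:
  slide:
    - [0.01,0,0.1]
    - [0,0,0.04]
    - [0,0,0]
    - [0,0,0]
    - [0,0,0]
  twist:
    - [0,0,0]
    - [0,0,0]
    - [0,0,0]
    - [0,0,0]
    - [0,0,0]
  grip: [0.6,0.6,0.6,0.6,0.6]

```text
time_s: 12.27
eef_pos: [628.0, -111.9, 201.0]
eef_rot: [3.142, -0.0, 0.002]
wrist_force: [-0.9, 0.2, -0.1]
finger_gap: 57.4
finger_force: 43.3
```

```bash
python3 w.py w7;python3 b.py w7; python3 -c "
from c import *
disc('w7',(628,-117),76,39)"
```

```text
[ 628.2 -112.1  201.5] [ 3.141e+00 -1.000e-03  1.000e-03] 12.3167
cam [ 693. -112.  332.] look [-0.26 -0.   -0.97] [ 0. -1.  0.]
[ 628.19813726 -112.09368113  201.47608541] 57.46326208691866 43.34441855549812
bore 205.5623105959981 ((626.3748168945312, -112.15425109863281), 12.158074378967285)
slide [-0.001   0.022   0.0074] twist [ 0.0001 -0.0004  0.0004]
disc enc 628.4 -115.4 38.5  lsq [ 628.5 -115.5] 38.2 n 31
```

Call:
step_arm:
  slide:
    - [0.009,0.02,0]
    - [0,0,0.05]
    - [0,0,0.05]
    - [0,0,0.05]
    - [0,0,0.05]
    - [0,0,0.05]
    - [0,0,0.05]
    - [0,0,0]
    - [0,0,0]
  twist:
    - [0,0,0]
    - [0,0,0]
    - [0,0,0]
    - [0,0,0]
    - [0,0,0]
    - [0,0,0]
    - [0,0,0]
    - [0,0,0]
    - [0,0,0]
  grip: [0.6,0.6,0.6,0.6,0.6,0.6,0.6,0.6,0.6]

```text
time_s: 13.07
eef_pos: [629.5, -116.5, 139.0]
eef_rot: [-3.141, 0.002, 0.001]
wrist_force: [-0.1, 0.1, -1.3]
finger_gap: 57.4
finger_force: 43.3
```

```bash
python3 w.py w8;python3 - <<'E'
from c import *
i,im,d=load('w8.npz');P=world(i,d); s=bot.state(); print(s['wrist_force'],s['finger_gap'])
z=P[200:320,200:330,2]; m=(z>140)&(z<150)&(d[200:320,200:330]>0)
v,u=np.nonzero(m); print('tip px',m.sum(),u.mean()+200 if m.any() else '',v.mean()+200 if m.any() else '', P[200:320,200:330][m].mean(0))
b=P[255:285,245:285,2]; print(np.round(b[::6,::6]))
E
```

```text
[ 630.  -116.6  140.2] [-3.142e+00  0.000e+00  1.000e-03] 13.1167
cam [ 695. -117.  270.] look [-0.26  0.   -0.96] [ 0. -1. -0.]
[ 0.04003438  0.24164995 -0.45183896] 57.67169142122326
tip px 12008 263.26132578281147 261.7181045969354 [ 630.69768007 -117.54244484  143.43398312]
[[134. 137. 139. 138. 138. 134.  98.]
 [135. 140. 143. 142. 142. 135. 121.]
 [124. 143. 144. 144. 142. 122. 126.]
 [128. 126. 144. 144. 125. 127. 131.]
 [135. 131. 131. 129. 131. 132. 136.]]
```

Call:
step_arm:
  slide:
    - [0,0,0.05]
    - [0,0,0.03]
    - [0,0,0]
    - [0,0,0]
    - [0,0,0]
    - [0,0,0]
    - [0,0,0]
    - [0,0,0]
    - [0,0,0]
    - [0,0,0]
  twist:
    - [0,0,0]
    - [0,0,0]
    - [0,0,0]
    - [0,0,0]
    - [0,0,0]
    - [0,0,0]
    - [0,0,0]
    - [0,0,0]
    - [0,0,0]
    - [0,0,0]
  grip: [0.6,0.6,0.6,0.6,0.3,0.2,0.1,0,0,0]

```text
time_s: 13.95
eef_pos: [630.1, -116.7, 124.5]
eef_rot: [3.141, -0.0, 0.001]
wrist_force: [-1.0, -0.5, 0.6]
finger_gap: 85.4
finger_force: 0.0
```

Call:
step_arm:
  slide:
    - [0,0,-0.06]
    - [0,0,-0.12]
    - [0,0,-0.16]
    - [0,0,-0.16]
    - [0,0,-0.16]
    - [0,0,0]
    - [0,0,0]
  twist:
    - [0,0,0]
    - [0,0,0]
    - [0,0,0]
    - [0,0,0]
    - [0,0,0]
    - [0,0,0]
    - [0,0,0]
  grip: [0,0,0,0,0,0,0]

```text
time_s: 14.53
eef_pos: [630.9, -116.9, 260.9]
eef_rot: [3.14, -0.007, 0.001]
wrist_force: [0.2, -0.3, -0.9]
finger_gap: 85.4
finger_force: 0.0
```

```bash
python3 w.py w9; python3 t.py 2
python3 - <<'E'
from c import *
i,im,d=load('w9.npz');P=world(i,d); disc('w9',(629,-116),124,30)
a=load('top2.npz');disc('top2',(629,-116),124,30)
to(508.5,299.5,250,0)
i,im,d=load('scene2.npz'); cv2.imwrite('pics/s2.png',cv2.convertScaleAbs(cv2.resize(im[50:380,0:450],(800,587)),alpha=1.3))
E
```

```text
[ 630.3 -116.7  258. ] [ 3.141e+00 -3.000e-03  1.000e-03] 14.5833
cam [ 695. -117.  392.] look [-0.25 -0.   -0.97] [ 0. -1.  0.]
top flat blob [341.7 163.2  22.2] [55. 56. 13.]
scene flat blob [437.2 -46.9  17. ] [49. 48. 14.]
disc enc 628.7 -116.7 30.0  lsq [ 628.6 -116.9] 29.7 n 36
disc enc 626.7 -115.8 30.0  lsq [ 627.4 -116.1] 29.3 n 11
slide [-0.6045 -2.0808  0.0268] twist [-0.0002  0.0007  0.0002]
```

View pics/s2.png

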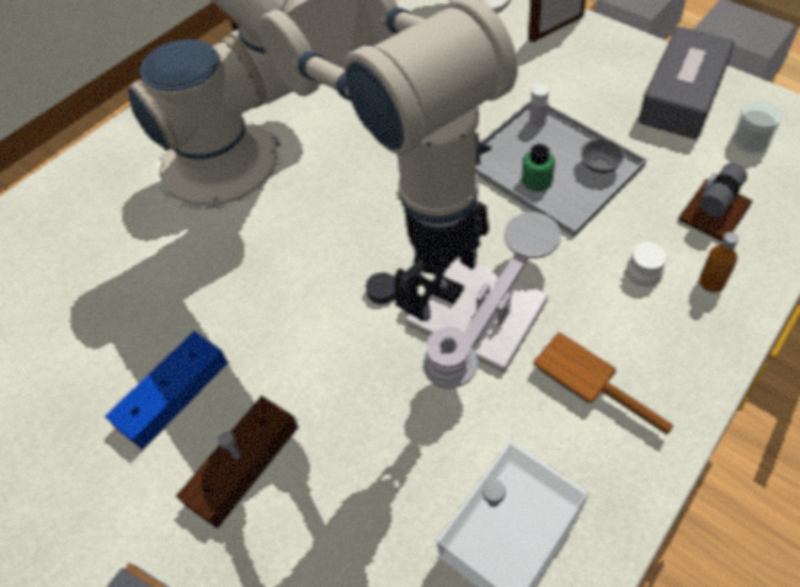

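Both spools are on the spindle at (449,345). No third spool is out.

Call:
step_arm:
  slide:
    - [-0.03,-0.1,0]
    - [-0.05,-0.18,0]
    - [-0.05,-0.18,0]
    - [-0.05,-0.18,0]
    - [-0.05,-0.18,0]
    - [-0.05,-0.18,0]
    - [-0.05,-0.18,0]
    - [-0.05,-0.18,0]
    - [-0.05,-0.18,0]
    - [-0.05,-0.18,0]
  twist:
    - [0,0,0]
    - [0,0,0]
    - [0,0,0]
    - [0,0,0]
    - [0,0,0]
    - [0,0,0]
    - [0,0,0]
    - [0,0,0]
    - [0,0,0]
    - [0,0,0]
  grip: [0,0,0,0,0,0,0,0,0,0]

```text
time_s: 15.52
eef_pos: [532.4, 228.7, 254.3]
eef_rot: [3.14, 0.003, 0.0]
wrist_force: [0.5, -0.1, 0.4]
finger_gap: 85.5
finger_force: 0.0
```

Call:
step_arm:
  slide:
    - [-0.05,-0.18,0]
    - [-0.05,-0.16,0]
    - [-0.03,0,0]
    - [0,0,0]
    - [0,0,0]
    - [0,0,0]
  twist:
    - [0,0,0]
    - [0,0,0]
    - [0,0,0]
    - [0,0,0]
    - [0,0,0]
    - [0,0,0]
  grip: [0,0,0,0,0,0]

```text
time_s: 16.02
eef_pos: [508.1, 294.1, 255.5]
eef_rot: [3.141, 0.001, -0.001]
wrist_force: [0.1, 0.4, 0.2]
finger_gap: 85.5
finger_force: 0.0
```

```bash
python3 w.py w10
python3 - <<'E'
from c import *
i,im,d=load('w10.npz');P=world(i,d)
m=np.hypot(P[...,0]-508,P[...,1]-299)<12; zt=np.percentile(P[m][:,2],[50,90]); print(zt)
c=disc('w10',(508,299),81,17,tol=5)
m=np.hypot(P[...,0]-500,P[...,1]-360)<15;print('floor',np.median(P[m][:,2]))
m=np.hypot(P[...,0]-c[0],P[...,1]-c[1])<60; m&=(P[...,2]>50)&(P[...,2]<66); q=P[m]; print((q.min(0)+q.max(0))/2,q.max(0)-q.min(0))
to(*c,38,0)
E
```

```text
[508.3 294.  255.8] [ 3.141e+00  1.000e-03 -1.000e-03] 16.0667
cam [574. 294. 386.] look [-0.26 -0.   -0.97] [-0. -1.  0.]
[323.31751252 329.11443829]
disc enc 509.3 300.8 16.8  lsq [509.4 300.9] 16.6 n 22
floor 310.4457436142203
[508.40036118 300.83335525  57.99489223] [57.54298959 57.38539758 15.8632983 ]
slide [ 0.006  -0.0352  1.0889] twist [ 0.0002  0.0002 -0.0004]
```

Call:
step_arm:
  slide:
    - [0.005,-0.034,0.1]
    - [0,0,0.16]
    - [0,0,0.16]
    - [0,0,0.16]
    - [0,0,0.16]
    - [0,0,0.15]
    - [0,0,0.11]
    - [0,0,0.08]
    - [0,0,0]
    - [0,0,0]
  twist:
    - [0,0,0]
    - [0,0,0]
    - [0,0,0]
    - [0,0,0]
    - [0,0,0]
    - [0,0,0]
    - [0,0,0]
    - [0,0,0]
    - [0,0,0]
    - [0,0,0]
  grip: [0,0,0,0,0,0,0,0,0,0]

```text
time_s: 16.9
eef_pos: [508.7, 300.8, 39.5]
eef_rot: [3.14, 0.002, -0.001]
wrist_force: [0.5, 0.8, 1.1]
finger_gap: 85.7
finger_force: 0.0
```

Call:
step_arm:
  slide:
    - [0,0,0]
    - [0,0,0]
    - [0,0,0]
    - [0,0,0]
    - [0,0,0]
    - [0,0,0]
    - [0,0,0]
    - [0,0,0]
  twist:
    - [0,0,0]
    - [0,0,0]
    - [0,0,0]
    - [0,0,0]
    - [0,0,0]
    - [0,0,0]
    - [0,0,0]
    - [0,0,0]
  grip: [0,0.7,0.7,0.7,0.7,0.7,0.7,0.7]
  squeeze: 50

```text
time_s: 17.57
eef_pos: [509.9, 302.5, 42.5]
eef_rot: [-3.14, -0.003, 0.001]
wrist_force: [-0.2, -0.5, 5.4]
finger_gap: 56.4
finger_force: 54.3
```

Call:
step_arm:
  slide:
    - [0,0,-0.04]
    - [0,0,-0.1]
    - [0,0,-0.1]
    - [0,0,-0.12]
    - [0,0,-0.12]
    - [0,0,-0.12]
    - [0,0,-0.1]
    - [0,0,0]
    - [0,0,0]
  twist:
    - [0,0,0]
    - [0,0,0]
    - [0,0,0]
    - [0,0,0]
    - [0,0,0]
    - [0,0,0]
    - [0,0,0]
    - [0,0,0]
    - [0,0,0]
  grip: [0.7,0.7,0.7,0.7,0.7,0.7,0.7,0.7,0.7]

```text
time_s: 18.32
eef_pos: [509.0, 302.4, 181.2]
eef_rot: [-3.141, -0.002, 0.001]
wrist_force: [0.2, -0.7, -2.2]
finger_gap: 56.3
finger_force: 53.7
```

```bash
python3 w.py w11
python3 - <<'E'
from c import *
s=bot.state(); print(s['finger_gap'],s['finger_force'],s['wrist_force'])
i,im,d=load('w11.npz');P=world(i,d); e=s['eef_pos']
m=(np.hypot(P[...,0]-e[0],P[...,1]-e[1])<17)&(P[...,2]>100)&(P[...,2]<300); print(np.percentile(P[m][:,2],[10,50,90]))
disc('w11',e[:2],e[2]+46,17,tol=6)
cv2.imwrite('pics/w11.png',cv2.convertScaleAbs(im,alpha=1.3))
to(596.5,142,e[2],0)
E
```

```text
[508.4 302.  179.2] [3.141e+00 1.000e-03 1.000e-03] 18.3667
cam [574. 302. 312.] look [-0.26  0.   -0.97] [ 0. -1. -0.]
56.26566110180125 53.706958293914795 [ 0.42261704 -0.20222428 -3.1379473 ]
[209.24410919 219.02635156 252.93391797]
disc enc 511.8 289.8 1.9  lsq [511.6 289.7] 1.8 n 6
slide [ 4.397e-01  8.004e-01 -1.000e-04] twist [0.0001 0.0003 0.0002]
```

View pics/w11.png

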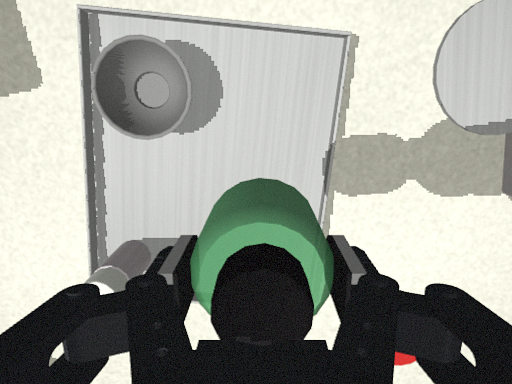

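The flacon is held upright at (262,280), and the pan is at upper right.

Call:
step_arm:
  slide:
    - [0.04,0.08,0]
    - [0.07,0.12,0]
    - [0.07,0.12,0]
    - [0.07,0.12,0]
    - [0.07,0.12,0]
    - [0.07,0.12,0]
    - [0.05,0.12,0]
    - [0,0,0]
    - [0,0,0]
    - [0,0,0]
  twist:
    - [0,0,0]
    - [0,0,0]
    - [0,0,0]
    - [0,0,0]
    - [0,0,0]
    - [0,0,0]
    - [0,0,0]
    - [0,0,0]
    - [0,0,0]
    - [0,0,0]
  grip: [0.7,0.7,0.7,0.7,0.7,0.7,0.7,0.7,0.7,0.7]

```text
time_s: 19.2
eef_pos: [596.0, 142.2, 178.0]
eef_rot: [3.142, 0.004, 0.0]
wrist_force: [-0.8, -0.2, -1.7]
finger_gap: 56.7
finger_force: 53.8
```

```bash
python3 w.py w12
python3 - <<'E'
from c import *
s=bot.state(); print(s['finger_gap'],s['finger_force'])
i,im,d=load('w12.npz');P=world(i,d);e=s['eef_pos']
disc('w12',(596,142),76,45)
m=(np.hypot(P[...,0]-e[0],P[...,1]-e[1])<17)&(P[...,2]>100)&(P[...,2]<300); print('captop',np.percentile(P[m][:,2],[10,50]))
to(596.5,142,117,0)
E
```

```text
[596.  142.7 178.6] [-3.142e+00  3.000e-03  1.000e-03] 19.25
cam [662. 142. 308.] look [-0.26 -0.   -0.96] [-0. -1.  0.]
56.157533138549105 53.84833574295044
disc enc 597.2 142.7 44.7  lsq [597.2 142.6] 44.6 n 28
captop [205.24468272 215.80352609]
slide [0.0031 0.0036 0.3079] twist [-0.      0.0009  0.0004]
```

Call:
step_arm:
  slide:
    - [0.004,0,0.08]
    - [0,0,0.08]
    - [0,0,0.06]
    - [0,0,0.04]
    - [0,0,0.02]
    - [0,0,0.01]
    - [0,0,0.01]
    - [0,0,0]
    - [0,0,0]
  twist:
    - [0,0,0]
    - [0,0,0]
    - [0,0,0]
    - [0,0,0]
    - [0,0,0]
    - [0,0,0]
    - [0,0,0]
    - [0,0,0]
    - [0,0,0]
  grip: [0.7,0.7,0.7,0.7,0.7,0.7,0.7,0.7,0.7]

```text
time_s: 20.0
eef_pos: [598.0, 142.2, 121.1]
eef_rot: [-3.141, -0.001, 0.001]
wrist_force: [-0.4, 0.4, -2.4]
finger_gap: 56.0
finger_force: 53.9
```

Call:
step_arm:
  slide:
    - [0,0,0.005]
    - [0,0,0.005]
    - [0,0,0.005]
    - [0,0,0.005]
    - [0,0,0]
  twist:
    - [0,0,0]
    - [0,0,0]
    - [0,0,0]
    - [0,0,0]
    - [0,0,0]
  grip: [0.7,0.7,0.7,0.7,0.7]

```text
time_s: 20.42
eef_pos: [597.7, 142.1, 116.3]
eef_rot: [-3.141, -0.0, 0.001]
wrist_force: [0.3, 0.1, 0.4]
finger_gap: 56.3
finger_force: 53.9
```

```bash
python3 w.py w13
python3 - <<'E'
from c import *
s=bot.state(); print(s['finger_gap'],s['finger_force'],s['wrist_force'])
i,im,d=load('w13.npz');P=world(i,d);e=s['eef_pos']
m=(np.hypot(P[...,0]-e[0],P[...,1]-e[1])<15)&(P[...,2]>100)&(P[...,2]<300); print('captop',np.percentile(P[m][:,2],[10,50]))
E
```

```text
[597.7 142.1 116.5] [-3.142e+00 -0.000e+00  1.000e-03] 20.4667
cam [663. 142. 247.] look [-0.26  0.   -0.97] [-0. -1. -0.]
56.33873961223368 53.859883546829224 [-4.18256610e-01  6.66070199e-04 -1.81189939e+00]
captop [153.39621351 154.54280493]
```

Call:
step_arm:
  slide:
    - [0,0,0]
    - [0,0,0]
    - [0,0,0]
    - [0,0,0]
    - [0,0,0]
    - [0,0,0]
    - [0,0,-0.06]
    - [0,0,-0.12]
    - [0,0,-0.15]
    - [0,0,-0.15]
  twist:
    - [0,0,0]
    - [0,0,0]
    - [0,0,0]
    - [0,0,0]
    - [0,0,0]
    - [0,0,0]
    - [0,0,0]
    - [0,0,0]
    - [0,0,0]
    - [0,0,0]
  grip: [0.3,0.2,0.1,0,0,0,0,0,0,0]

```text
time_s: 21.3
eef_pos: [597.2, 142.1, 213.6]
eef_rot: [3.141, 0.001, 0.001]
wrist_force: [0.2, 0.6, 0.7]
finger_gap: 85.5
finger_force: 0.0
```

Call:
step_arm:
  slide:
    - [0,0,-0.15]
    - [0,0,0]
    - [0,0,0]
    - [0,0,0]
  twist:
    - [0,0,0]
    - [0,0,0]
    - [0,0,0]
    - [0,0,0]
  grip: [0,0,0,0]

```text
time_s: 21.63
eef_pos: [597.7, 142.1, 242.5]
eef_rot: [-3.141, -0.0, 0.001]
wrist_force: [0.1, 0.4, -1.1]
finger_gap: 85.4
finger_force: 0.0
```

```bash
python3 w.py w14
python3 - <<'E'
from c import *
disc('w14',(597.5,142),154,17,tol=5)
disc('w14',(597.5,142),76,45)
i,im,d=load('w14.npz');P=world(i,d)
m=(P[...,2]>108)&(P[...,2]<125)&(np.hypot(P[...,0]-495,P[...,1]+2)<40);q=P[m];print('knob',m.sum(),(q.min(0)+q.max(0))/2)
for f in('scene2','top2'):
    i,im,d=load(f+'.npz');P=world(i,d)
i,im,d=load('scene0.npz');P=world(i,d);m=(P[...,2]>100)&(P[...,2]<120)&(np.hypot(P[...,0]-495,P[...,1]+2)<30);q=P[m];print('knob scene0',m.sum(),np.percentile(q,[2,98],0))
i,im,d=load('top0.npz');P=world(i,d);m=(P[...,2]>100)&(P[...,2]<120)&(np.hypot(P[...,0]-495,P[...,1]+2)<30);q=P[m];print('knob top0',m.sum(),np.percentile(q,[2,98],0))
E
```

```text
[597.3 142.1 241.3] [3.141e+00 2.000e-03 1.000e-03] 21.6833
cam [663. 142. 373.] look [-0.26 -0.   -0.97] [ 0. -1.  0.]
disc enc 597.6 141.4 17.0  lsq [597.5 141.4] 16.7 n 27
disc enc 597.0 142.7 44.8  lsq [597.  142.7] 44.6 n 37Traceback (most recent call last):
  File "<stdin>", line 5, in <module>
    return umr_minimum(a, axis, None, out, keepdims, initial, where)
ValueError: zero-size array to reduction operation minimum which has no identity
```

Flacon is 1–2 mm from the pan centre. Now the lever: the scale yaw is about 0.12 rad, and the knob runs from (488,-2,105) to (569,8,104).

Call:
step_arm:
  slide:
    - [-0.06,0.06,0]
    - [-0.13,0.125,0]
    - [-0.13,0.125,0]
    - [-0.13,0.125,0]
    - [-0.13,0.125,0]
    - [-0.13,0.125,0]
    - [-0.055,0.06,0]
    - [0,0,0]
    - [0,0,0]
    - [0,0,0]
  twist:
    - [0,0,0]
    - [0,0,0]
    - [0,0,0]
    - [0,0,0]
    - [0,0,0]
    - [0,0,0]
    - [0,0,0]
    - [0,0,-0.038]
    - [0,0,0]
    - [0,0,0]
  grip: [0,0,0,0,0,0,1,1,1,1]

```text
time_s: 22.52
eef_pos: [444.4, -7.0, 241.1]
eef_rot: [-3.141, 0.002, 0.117]
wrist_force: [-0.2, 0.4, -0.6]
finger_gap: 38.5
finger_force: 0.0
```

Call:
step_arm:
  slide:
    - [0,0,0]
    - [0,0,0]
    - [0,0,0]
  twist:
    - [0,0,0]
    - [0,0,0]
    - [0,0,0]
  grip: [1,1,1]

```text
time_s: 22.77
eef_pos: [444.9, -6.6, 241.8]
eef_rot: [-3.141, 0.001, 0.12]
wrist_force: [-0.3, 0.5, -0.5]
finger_gap: 0.8
finger_force: 0.0
```

```bash
python3 w.py w15
python3 - <<'E'
from c import *
i,im,d=load('w15.npz');P=world(i,d)
m=(P[...,2]>104)&(P[...,2]<121)&(np.hypot(P[...,0]-489,P[...,1]+2)<30);q=P[m];print('knob',m.sum(),np.percentile(q,[1,99],0))
to(443.8,-7.3,106,0.12)
cv2.imwrite('pics/w15.png',cv2.convertScaleAbs(im,alpha=1.5))
E
```

```text
[444.9  -6.6 241.9] [-3.141e+00  1.000e-03  1.200e-01] 22.8167
cam [510.   1. 372.] look [-0.26 -0.03 -0.96] [ 0.12 -0.99 -0.  ]
knob 887 [[478.75880781 -12.77952373 105.99908699]
 [502.71500577  11.1185083  119.01766874]]
slide [-0.0054  0.003   0.6796] twist [-0.0001  0.0003 -0.0001]
```

View pics/w15.png

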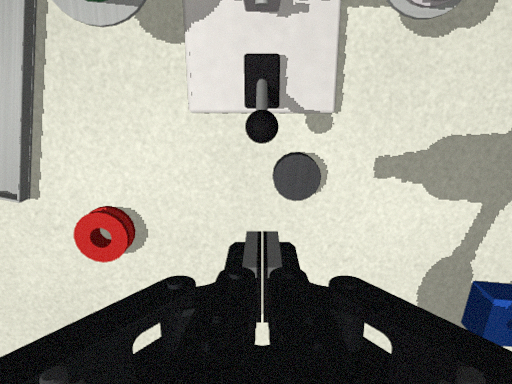

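The knob is at (262,126), in line with the closed fingers.

Call:
step_arm:
  slide:
    - [0,0,0.12]
    - [0,0,0.15]
    - [0,0,0.15]
    - [0,0,0.15]
    - [0,0,0.11]
    - [0,0,0]
    - [0,0,0]
  twist:
    - [0,0,0]
    - [0,0,0]
    - [0,0,0]
    - [0,0,0]
    - [0,0,0]
    - [0,0,0]
    - [0,0,0]
  grip: [1,1,1,1,1,1,1]

```text
time_s: 23.4
eef_pos: [444.1, -6.7, 105.5]
eef_rot: [-3.141, 0.003, 0.12]
wrist_force: [0.0, -0.9, 0.7]
finger_gap: -0.3
finger_force: 0.0
```

Call:
step_arm:
  slide:
    - [0.04,0,0]
    - [0.04,0,0]
    - [0.04,0,0]
    - [0.04,0,0]
    - [0.04,0,0]
    - [0.04,0,0]
    - [0.04,0,0]
    - [0.04,0,0]
    - [0.04,0,0]
    - [0,0,0]
  twist:
    - [0,0,0]
    - [0,0,0]
    - [0,0,0]
    - [0,0,0]
    - [0,0,0]
    - [0,0,0]
    - [0,0,0]
    - [0,0,0]
    - [0,0,0]
    - [0,0,0]
  grip: [1,1,1,1,1,1,1,1,1,1]

```text
time_s: 24.23
eef_pos: [517.7, 1.8, 106.0]
eef_rot: [-3.142, -0.001, 0.12]
wrist_force: [0.5, -0.6, 0.6]
finger_gap: -0.2
finger_force: 0.0
```

Call:
step_arm:
  slide:
    - [0.03,0,0]
    - [0.03,0,0]
    - [0.03,0,0]
    - [0.02,0,0]
    - [0,0,0]
  twist:
    - [0,0,0]
    - [0,0,0]
    - [0,0,0]
    - [0,0,0]
    - [0,0,0]
  grip: [1,1,1,1,1]

```text
time_s: 24.65
eef_pos: [538.7, 4.4, 106.0]
eef_rot: [-3.141, -0.0, 0.12]
wrist_force: [0.1, -0.5, -0.4]
finger_gap: -0.2
finger_force: 0.0
```

```bash
cat > k.py <<'E'
from c import *
import sys
o=np.array([528.2,2.9]);ax=np.array([.993,.1196]);ay=np.array([-.1196,.993])
for n in('top','scene'):
    i,im,d=cam(n);P=world(i,d)
    np.savez(n+sys.argv[1]+'.npz',im=im,d=d,**{k:np.array(i[k]) for k in('fx','fy','cx','cy','view')})
    a=(P[...,:2]-o)@ax; b=(P[...,:2]-o)@ay
    m=(abs(b)<18)&(abs(a)<70)&(P[...,2]>85)&(P[...,2]<122)&(im.max(-1)<70)
    print(n,'knobish',m.sum(), np.percentile(a[m],[2,50,98]) if m.any() else '')
    for nm,c in(('left',(597,142.6)),('right',(628.2,-116.5))):
        r=np.hypot(P[...,0]-c[0],P[...,1]-c[1]); q=(r<46)&(r>31)&(P[...,2]>55)&(P[...,2]<100)
        print(nm,q.sum(),np.median(P[q][:,2]) if q.any() else '')
E
python3 k.py 3
```

```text
top knobish 4 [-1.78296324 -1.31173752 -1.01700729]
left 228 90.60549245431662
right 76 61.81949731093869
scene knobish 85 [12.25585964 32.188444   46.78694849]
left 307 89.18152710653976
right 250 60.92535899351918
```

The right (spindle) end has already sunk. I'll push the last bit to the stop.

Call:
step_arm:
  slide:
    - [0.02,0,0]
    - [0.015,0,0]
    - [0.01,0,0]
    - [0,0,0]
    - [0,0,0]
  twist:
    - [0,0,0]
    - [0,0,0]
    - [0,0,0]
    - [0,0,0]
    - [0,0,0]
  grip: [1,1,1,1,1]

```text
time_s: 25.17
eef_pos: [545.8, 5.2, 106.0]
eef_rot: [-3.141, 0.004, 0.12]
wrist_force: [-6.8, -0.8, 1.2]
finger_gap: 0.0
finger_force: 3.8
```

```bash
python3 k.py 4; python3 -c "
from c import *
print(bot.state()['wrist_force'])"
```

```text
top knobish 2 [5.05422418 5.35108782 5.64795145]
left 220 91.99628389905342
right 84 62.43436721662056
scene knobish 88 [17.87235534 39.14158244 52.55205959]
left 303 89.90315530172552
right 241 60.85684630529033
[-7.40162002 -0.86201279  1.73122732]
```

Call:
step_arm:
  slide:
    - [-0.05,0,0]
    - [-0.05,0,0]
    - [0,0,-0.12]
    - [0,0,-0.18]
    - [0,0,-0.18]
    - [0,0,-0.18]
    - [0,0,0]
    - [0,0,0]
  twist:
    - [0,0,0]
    - [0,0,0]
    - [0,0,0]
    - [0,0,0]
    - [0,0,0]
    - [0,0,0]
    - [0,0,0.038]
    - [0,0,0]
  grip: [1,1,1,1,1,1,1,1]

```text
time_s: 25.93
eef_pos: [528.7, 3.0, 242.4]
eef_rot: [3.141, -0.008, -0.004]
wrist_force: [-0.4, -0.1, -0.5]
finger_gap: 0.2
finger_force: 0.0
```

Call:
step_arm:
  slide:
    - [-0.01,0.1,0]
    - [-0.03,0.19,0]
    - [-0.03,0.19,0]
    - [-0.03,0.19,0]
    - [-0.03,0.19,0]
    - [-0.03,0.19,0]
    - [-0.03,0.19,0]
    - [-0.03,0.19,0]
    - [-0.03,0.19,0]
    - [-0.03,0.19,0]
  twist:
    - [0,0,0]
    - [0,0,0]
    - [0,0,0]
    - [0,0,0]
    - [0,0,0]
    - [0,0,0]
    - [0,0,0]
    - [0,0,0]
    - [0,0,0]
    - [0,0,0]
  grip: [0.6,0.6,0.6,0.6,0.6,0.6,0.6,0.6,0.6,0.6]

```text
time_s: 26.77
eef_pos: [470.7, -360.8, 236.8]
eef_rot: [-3.141, 0.001, 0.004]
wrist_force: [-0.2, 0.2, 0.2]
finger_gap: 34.5
finger_force: 0.0
```

Call:
step_arm:
  slide:
    - [-0.05,0.18,0]
    - [0,0,0]
    - [0,0,0]
    - [0,0,0]
    - [0,0,0]
  twist:
    - [0,0,0]
    - [0,0,0]
    - [0,0,0]
    - [0,0,0]
    - [0,0,0]
  grip: [0.6,0.6,0.6,0.6,0.6]

```text
time_s: 27.18
eef_pos: [461.9, -393.9, 237.9]
eef_rot: [-3.141, 0.0, 0.003]
wrist_force: [0.6, -0.8, 0.7]
finger_gap: 34.5
finger_force: 0.0
```

```bash
python3 w.py w16; python3 k.py 5
python3 - <<'E'
from c import *
i,im,d=load('w16.npz');P=world(i,d)
cv2.imwrite('pics/w16.png',cv2.convertScaleAbs(im,alpha=2))
m=((P[...,2]>30)&(P[...,2]<46)&(np.hypot(P[...,0]-464,P[...,1]+381)<105)).astype(np.uint8)
cs,_=cv2.findContours(m,cv2.RETR_EXTERNAL,cv2.CHAIN_APPROX_NONE);k=max(cs,key=cv2.contourArea)[:,0]
q=np.array([ray(i,u,v,40)[:2] for u,v in k],np.float32); print('block',cv2.minAreaRect(q))
m=(P[...,2]>86)&(P[...,2]<105)&(np.hypot(P[...,0]-465,P[...,1]+381)<30); q=P[m]; print('pinhead',m.sum(),np.percentile(q,[1,99],0),np.percentile(q,[1,99],0).mean(0))
E
```

```text
[ 462.  -393.7  238.2] [-3.141e+00 -0.000e+00  3.000e-03] 27.2333
cam [ 527. -394.  369.] look [-0.26 -0.   -0.97] [ 0. -1. -0.]
top knobish 56 [24.7281929  36.84825904 49.27316074]
left 219 91.75256799726844
right 127 62.4632779706335
scene knobish 60 [30.08869583 43.41031594 53.09860896]
left 305 90.03374771958318
right 231 60.647351625863735
block ((465.3111572265625, -382.45208740234375), (60.74909973144531, 169.52774047851562), 4.249819755554199)
pinhead 447 [[ 455.89658908 -391.88759822   87.23217183]
 [ 474.25390053 -373.54919812   95.40387716]] [ 465.07524481 -382.71839817   91.31802449]
```

View pics/w16.png

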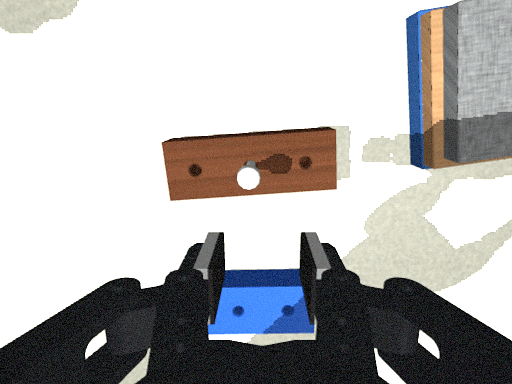

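The block has its left hole at (195,170), the pin head at (248,177) and the right hole at (305,162). The right side sank, so the pin goes in the right hole.

Run:
```python
from c import *
i,im,d=load('w16.npz')
g=im.max(-1).astype(float)
for c in((195,170),(305,162)):
    w=g[c[1]-9:c[1]+10,c[0]-9:c[0]+10]; m=(w<np.percentile(w,18)).astype(np.uint8)
    n,l,s,ce=cv2.connectedComponentsWithStats(m); k=1+np.argmax(s[1:,4]); u,v=ce[k]+np.array(c)-9; print(s[k],u,v,ray(i,u,v,40))
i1,im1,_=load('w1.npz')
to(465.2,-382.6,82,0)
```

```text
[ 4  4 11 10 61] 195.0655737704918 169.85245901639345 [ 461.09228668 -328.06096957   40.        ]
[ 4  4 10 11 64] 305.15625 162.953125 [ 468.30390304 -436.94843263   40.        ]
slide [ 0.0154 -0.0565  0.7831] twist [ 0.0001 -0.0002  0.001 ]
```

Call:
step_arm:
  slide:
    - [0.015,-0.056,0.1]
    - [0,0,0.15]
    - [0,0,0.15]
    - [0,0,0.15]
    - [0,0,0.12]
    - [0,0,0.08]
    - [0,0,0.03]
    - [0,0,0]
    - [0,0,0]
  twist:
    - [0,0,0]
    - [0,0,0]
    - [0,0,0]
    - [0,0,0]
    - [0,0,0]
    - [0,0,0]
    - [0,0,0]
    - [0,0,0]
    - [0,0,0]
  grip: [0.6,0.6,0.6,0.6,0.6,0.6,0.6,0.6,0.6]

```text
time_s: 28.08
eef_pos: [464.9, -383.7, 83.4]
eef_rot: [3.141, -0.001, 0.001]
wrist_force: [-0.1, 0.3, -0.5]
finger_gap: 34.2
finger_force: 0.0
```

```bash
python3 -c "
from h import *
to(465.2,-382.6,82,0)"
```

```text
slide [ 0.0014 -0.0057  0.0069] twist [ 0.0003 -0.0003  0.0005]
```

Call:
step_arm:
  slide:
    - [0,-0.005,0.005]
    - [0,0,0]
    - [0,0,0]
    - [0,0,0]
    - [0,0,0]
    - [0,0,0]
    - [0,0,0]
  twist:
    - [0,0,0]
    - [0,0,0]
    - [0,0,0]
    - [0,0,0]
    - [0,0,0]
    - [0,0,0]
    - [0,0,0]
  grip: [0.6,0.9,0.9,0.9,0.9,0.9,0.9]
  squeeze: 50

```text
time_s: 28.67
eef_pos: [465.1, -383.3, 83.2]
eef_rot: [3.14, -0.002, 0.001]
wrist_force: [0.7, 1.0, 7.1]
finger_gap: 18.0
finger_force: 48.8
```

Call:
step_arm:
  slide:
    - [0,0,-0.04]
    - [0,0,-0.06]
    - [0,0,-0.06]
    - [0,0,-0.06]
    - [0,0,0]
    - [0,0,0]
  twist:
    - [0,0,0]
    - [0,0,0]
    - [0,0,0]
    - [0,0,0]
    - [0,0,0]
    - [0,0,0]
  grip: [0.9,0.9,0.9,0.9,0.9,0.9]

```text
time_s: 29.17
eef_pos: [464.9, -383.4, 127.1]
eef_rot: [3.14, -0.002, 0.001]
wrist_force: [0.2, -0.3, -0.7]
finger_gap: 17.7
finger_force: 48.8
```

```bash
python3 w.py w17
python3 - <<'E'
from c import *
s=bot.state();e=s['eef_pos']; print(s['finger_gap'],s['finger_force'])
i,im,d=load('w17.npz')
for c in((0,0),):
    P=world(i,d); m=(np.hypot(P[...,0]-e[0],P[...,1]-e[1])<12)&(P[...,2]>e[2]+2)&(P[...,2]<e[2]+25); q=P[m]; print('head',m.sum(),np.percentile(q,[2,98],0)) if m.any() else 0
cv2.imwrite('pics/w17.png',cv2.convertScaleAbs(im,alpha=2))
E
```

```text
[ 464.5 -383.   125.7] [ 3.141e+00 -1.000e-03  1.000e-03] 29.2167
cam [ 530. -384.  258.] look [-0.26 -0.   -0.97] [ 0. -1.  0.]
18.05694293090243 48.80937695503235
head 2282 [[ 456.54867301 -392.7064346   128.91300884]
 [ 474.30757955 -374.68375568  147.58794135]]
```

View pics/w17.png

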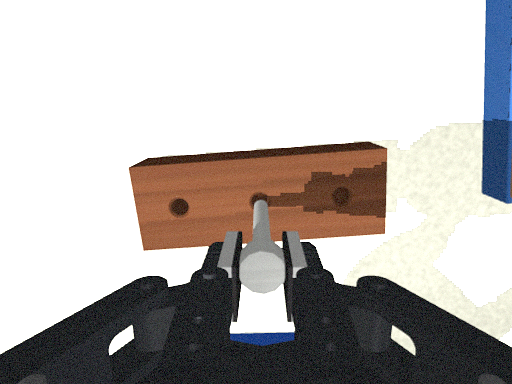

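The pin is lifted and its tip is over the middle hole at (260,200). The right hole is at (341,195).

```bash
cat > hole.py <<'E'
from c import *
def hole(f,c,w=12,p=20):
    i,im,d=load(f+'.npz'); g=cv2.GaussianBlur(im.max(-1),(3,3),0).astype(float)
    s=g[c[1]-w:c[1]+w+1,c[0]-w:c[0]+w+1]; m=(s<np.percentile(s,p)).astype(np.uint8)
    n,l,st,ce=cv2.connectedComponentsWithStats(m); k=1+np.argmax(st[1:,4]); u,v=st[k][:2]+(st[k][2:4]-1)/2+np.array(c)-w
    print(f,c,st[k],'bbox mid',u,v,np.round(ray(i,u,v,40),1),'cen',np.round(ray(i,*(ce[k]+np.array(c)-w),40),1))
E
python3 - <<'E'
from hole import *
hole('w17',(179,207));hole('w17',(341,195))
E
```

```text
w17 (179, 207) [  8   5  12  14 108] bbox mid 180.5 206.5 [ 461.5 -329.1   40. ] cen [ 461.8 -328.7   40. ]
w17 (341, 195) [  4   5  16  16 102] bbox mid 340.5 195.5 [ 469.2 -436.8   40. ] cen [ 469.3 -437.8   40. ]
```

Call:
step_arm:
  slide:
    - [0.006,0.08,-0.02]
    - [0.006,0.1,0]
    - [0.006,0.092,0]
    - [0,0,0]
    - [0,0,0]
    - [0,0,0]
  twist:
    - [0,0,0]
    - [0,0,0]
    - [0,0,0]
    - [0,0,0]
    - [0,0,0]
    - [0,0,0]
  grip: [0.9,0.9,0.9,0.9,0.9,0.9]

```text
time_s: 29.72
eef_pos: [467.8, -436.6, 128.2]
eef_rot: [-3.14, 0.001, 0.001]
wrist_force: [-1.0, -0.6, -0.2]
finger_gap: 18.4
finger_force: 48.9
```

```bash
python3 w.py w18
python3 - <<'E'
from hole import *
i,im,d=load('w18.npz'); print(bot.state()['finger_gap'])
cv2.imwrite('pics/w18.png',cv2.convertScaleAbs(cv2.resize(im[140:260,130:330],None,fx=4,fy=4,interpolation=cv2.INTER_CUBIC),alpha=2))
E
```

```text
[ 467.9 -436.4  128.6] [-3.14e+00  1.00e-03  1.00e-03] 29.7667
cam [ 533. -437.  259.] look [-0.26  0.   -0.96] [-0. -1. -0.]
18.324221790740264
```

View pics/w18.png

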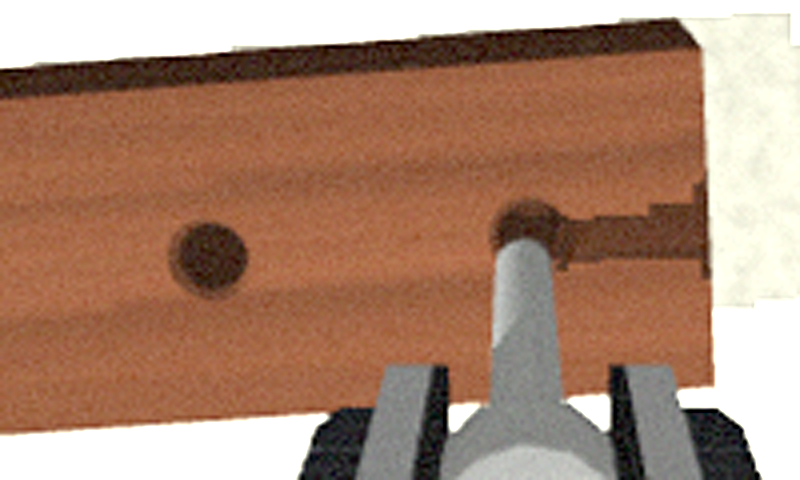

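Run:
```python
from hole import *
hole('w18',(182,205),w=14,p=12)
i,im,d=load('w18.npz')
print('hole2 eye',ray(i,130+530/4,140+235/4,40),'tip',[ray(i,130+522/4,140+v/4,z) for z in(48,50) for v in(238,248)])
P=world(i,d); print(np.round(P[140+250//4,130+522//4]),np.round(P[140+245//4,130+522//4]),np.round(P[140+310//4,130+525//4]))
```

```text
w18 (182, 205) [ 9  9 12 11 79] bbox mid 182.5 205.0 [ 464.7 -383.    40. ] cen [ 464.3 -382.3   40. ]
hole2 eye [ 469.18026248 -437.36731558   40.        ] tip [array([ 471.01186757, -436.05935773,   48.        ]), array([ 469.31038594, -436.05764415,   48.        ]), array([ 471.60202582, -436.07045316,   50.        ]), array([ 469.91668199, -436.06875583,   50.        ])]
[ 472. -436.   56.] [ 471. -436.   52.] [ 471. -437.   83.]
```

Call:
step_arm:
  slide:
    - [0.006,0.005,0]
    - [0,0,0]
    - [0,0,0.02]
    - [0,0,0.02]
    - [0,0,0.02]
    - [0,0,0.02]
    - [0,0,0.02]
    - [0,0,0]
    - [0,0,0]
  twist:
    - [0,0,0]
    - [0,0,0]
    - [0,0,0]
    - [0,0,0]
    - [0,0,0]
    - [0,0,0]
    - [0,0,0]
    - [0,0,0]
    - [0,0,0]
  grip: [0.9,0.9,0.9,0.9,0.9,0.9,0.9,0.9,0.9]

```text
time_s: 30.52
eef_pos: [469.0, -438.1, 108.6]
eef_rot: [-3.141, 0.001, 0.001]
wrist_force: [0.9, 0.8, -0.5]
finger_gap: 18.3
finger_force: 48.9
```

Call:
step_arm:
  slide:
    - [0,0,0.03]
    - [0,0,0.03]
    - [0,0,0.03]
    - [0,0,0.02]
    - [0,0,0.01]
    - [0,0,0]
    - [0,0,0]
  twist:
    - [0,0,0]
    - [0,0,0]
    - [0,0,0]
    - [0,0,0]
    - [0,0,0]
    - [0,0,0]
    - [0,0,0]
  grip: [0.9,0.9,0.9,0.9,0.9,0.9,0.9]

```text
time_s: 31.1
eef_pos: [469.2, -438.2, 85.1]
eef_rot: [-3.141, 0.0, 0.001]
wrist_force: [0.1, -0.2, 0.1]
finger_gap: 18.2
finger_force: 48.9
```

```bash
python3 w.py w19
python3 - <<'E'
from c import *
s=bot.state();e=s['eef_pos']; print(s['finger_gap'],s['wrist_force'])
i,im,d=load('w19.npz');P=world(i,d); m=(np.hypot(P[...,0]-e[0],P[...,1]-e[1])<9)&(d<250)&(P[...,2]>60)&(P[...,2]<180); print(np.percentile(P[m][:,2],[50,80,95]))
E
```

```text
[ 469.3 -438.4   85.5] [ 3.141e+00 -0.000e+00  1.000e-03] 31.15
cam [ 535. -439.  216.] look [-0.26  0.   -0.97] [ 0. -1. -0.]
17.92507094829247 [0.05742205 0.19794891 0.09956833]
[95.74299377 96.31157507 97.48733798]
```

Call:
step_arm:
  slide:
    - [0,0,0.01]
    - [0,0,0.005]
    - [0,0,0]
    - [0,0,0]
    - [0,0,0]
    - [0,0,0]
    - [0,0,0]
    - [0,0,-0.05]
    - [0,0,-0.1]
    - [0,0,-0.15]
  twist:
    - [0,0,0]
    - [0,0,0]
    - [0,0,0]
    - [0,0,0]
    - [0,0,0]
    - [0,0,0]
    - [0,0,0]
    - [0,0,0]
    - [0,0,0]
    - [0,0,0]
  grip: [0.9,0.9,0.9,0.6,0.5,0.5,0.5,0.5,0.5,0.5]

```text
time_s: 31.98
eef_pos: [468.1, -437.1, 139.8]
eef_rot: [-3.137, 0.004, 0.001]
wrist_force: [-0.7, -0.1, -0.5]
finger_gap: 42.7
finger_force: 0.0
```

Call:
step_arm:
  slide:
    - [0,0,-0.15]
    - [0,0,-0.15]
    - [0,0,-0.15]
    - [0,0,0]
    - [0,0,0]
  twist:
    - [0,0,0]
    - [0,0,0]
    - [0,0,0]
    - [0,0,0]
    - [0,0,0]
  grip: [0.5,0.5,0.5,0.5,0.5]

```text
time_s: 32.4
eef_pos: [469.8, -438.9, 236.3]
eef_rot: [3.137, -0.004, 0.001]
wrist_force: [0.5, 0.5, -0.5]
finger_gap: 42.6
finger_force: 0.0
```

```bash
python3 w.py w20; python3 k.py 6
python3 - <<'E'
from c import *
i,im,d=load('w20.npz');P=world(i,d); m=(P[...,2]>86)&(P[...,2]<105)&(np.hypot(P[...,0]-469,P[...,1]+437)<30); q=P[m]; print('pinhead',m.sum(),np.percentile(q,[1,99],0))
to(610,7.5,240,0)
E
```

```text
[ 469.4 -438.5  233.6] [ 3.14e+00 -2.00e-03  1.00e-03] 32.45
cam [ 535. -439.  367.] look [-0.26 -0.   -0.97] [ 0. -1.  0.]
top knobish 56 [24.78494634 36.84380262 48.36276821]
left 228 90.83721007640975
right 116 62.29654028689902
scene knobish 62 [30.12859044 43.37366342 52.42966445]
left 304 89.76628093261593
right 235 60.97801174243682
pinhead 448 [[ 460.30107836 -446.88372477   86.78960635]
 [ 478.88942853 -428.53814558   95.48606691]]
slide [ 0.7068 -2.227  -0.0434] twist [-0.0005  0.0005  0.0002]
```

The pin is fully home in the right hole and the beam is still down on the right. Now I'll pull the lever back.

Call:
step_arm:
  slide:
    - [0.04,-0.1,-0.04]
    - [0.06,-0.18,0]
    - [0.06,-0.18,0]
    - [0.06,-0.18,0]
    - [0.06,-0.18,0]
    - [0.06,-0.18,0]
    - [0.06,-0.18,0]
    - [0.06,-0.18,0]
    - [0.06,-0.18,0]
    - [0.06,-0.18,0]
  twist:
    - [0,0,0]
    - [0,0,0]
    - [0,0,0]
    - [0,0,0]
    - [0,0,0]
    - [0,0,0]
    - [0,0,0]
    - [0,0,0]
    - [0,0,0]
    - [0,0,0]
  grip: [1,1,1,1,1,1,1,1,1,1]

```text
time_s: 33.38
eef_pos: [584.7, -92.2, 238.3]
eef_rot: [-3.141, 0.003, 0.001]
wrist_force: [0.3, 0.6, -0.2]
finger_gap: -0.4
finger_force: 0.0
```

Call:
step_arm:
  slide:
    - [0.06,-0.18,0]
    - [0.06,-0.18,0]
    - [0,-0.17,0]
    - [0,0,0]
    - [0,0,0]
    - [0,0,0]
    - [0,0,0]
  twist:
    - [0,0,0]
    - [0,0,0]
    - [0,0,0]
    - [0,0,-0.038]
    - [0,0,0]
    - [0,0,0]
    - [0,0,0]
  grip: [1,1,1,1,1,1,1]

```text
time_s: 33.97
eef_pos: [608.7, 10.9, 239.3]
eef_rot: [3.141, 0.002, 0.116]
wrist_force: [0.3, 0.1, -0.7]
finger_gap: -0.3
finger_force: 0.0
```

```bash
python3 w.py w21
python3 - <<'E'
from c import *
s=bot.state(); print(s['finger_gap'])
i,im,d=load('w21.npz');P=world(i,d); m=(P[...,2]>104)&(P[...,2]<121)&(np.hypot(P[...,0]-569,P[...,1]-8)<30);q=P[m];print('knob',m.sum(),np.percentile(q,[1,99],0) if m.any() else '')
m=(abs((P[...,:2]-[609,12.6])@[.993,.1196])<25)&(abs((P[...,:2]-[609,12.6])@[-.1196,.993])<30)&(P[...,2]<200); print('below max z',np.percentile(P[m][:,2],[50,90,99,100]) if m.any() else '')
to(609,12.6,106,0.12)
E
```

```text
[608.7  10.7 239.6] [3.142e+00 1.000e-03 1.160e-01] 34.0167
cam [674.  18. 370.] look [-0.26 -0.03 -0.96] [ 0.12 -0.99  0.  ]
0.10701722460214572
knob 383 [[566.00250005  -3.06014545 104.35581124]
 [580.794955    20.72882375 115.923317  ]]
below max z [62.88553763 70.85642158 72.01946468 73.37822579]
slide [ 0.0034 -0.0093  0.6679] twist [ 0.      0.0004 -0.0012]
```

Call:
step_arm:
  slide:
    - [0.002,-0.008,0.12]
    - [0,0,0.15]
    - [0,0,0.15]
    - [0,0,0.14]
    - [0,0,0.1]
    - [0,0,0]
    - [0,0,0]
  twist:
    - [0,0,0]
    - [0,0,0]
    - [0,0,0]
    - [0,0,0]
    - [0,0,0]
    - [0,0,0]
    - [0,0,0]
  grip: [1,1,1,1,1,1,1]

```text
time_s: 34.6
eef_pos: [608.3, 12.4, 107.2]
eef_rot: [-3.141, 0.003, 0.117]
wrist_force: [0.7, 0.7, 1.0]
finger_gap: 0.3
finger_force: 0.0
```

Call:
step_arm:
  slide:
    - [-0.04,0,0]
    - [-0.04,0,0]
    - [-0.04,0,0]
    - [-0.04,0,0]
    - [-0.04,0,0]
    - [-0.03,0,0]
    - [-0.03,0,0]
    - [-0.03,0,0]
    - [-0.03,0,0]
    - [-0.03,0,0]
  twist:
    - [0,0,0]
    - [0,0,0]
    - [0,0,0]
    - [0,0,0]
    - [0,0,0]
    - [0,0,0]
    - [0,0,0]
    - [0,0,0]
    - [0,0,0]
    - [0,0,0]
  grip: [1,1,1,1,1,1,1,1,1,1]

```text
time_s: 35.43
eef_pos: [538.8, 5.0, 108.0]
eef_rot: [-3.142, 0.001, 0.12]
wrist_force: [3.0, 0.1, 1.2]
finger_gap: -0.1
finger_force: 1.2
```

Call:
step_arm:
  slide:
    - [-0.03,0,0]
    - [-0.03,0,0]
    - [-0.03,0,0]
    - [-0.02,0,0]
    - [-0.01,0,0]
    - [0,0,0]
    - [0,0,0]
  twist:
    - [0,0,0]
    - [0,0,0]
    - [0,0,0]
    - [0,0,0]
    - [0,0,0]
    - [0,0,0]
    - [0,0,0]
  grip: [1,1,1,1,1,1,1]

```text
time_s: 36.02
eef_pos: [515.4, 2.1, 108.3]
eef_rot: [3.142, 0.001, 0.12]
wrist_force: [-0.1, 1.0, -0.2]
finger_gap: -0.1
finger_force: 0.0
```

```bash
python3 k.py 7; python3 -c "
from h import *
to(514,2.1,106,.12)"
```

```text
top knobish 48 [-49.27311286 -40.26045432 -29.6847098 ]
left 212 76.187168170679
right 62 75.70370349424343
scene knobish 32 [-28.29916366  -7.87960087  -0.6732619 ]
left 294 76.52236648120402
right 186 75.22407020571677
slide [-0.0083 -0.0009  0.0116] twist [ 0.      0.0002 -0.    ]
```

Call:
step_arm:
  slide:
    - [-0.012,0,0]
    - [-0.008,0,0]
    - [0,0,0]
    - [0,0,0]
  twist:
    - [0,0,0]
    - [0,0,0]
    - [0,0,0]
    - [0,0,0]
  grip: [1,1,1,1]

```text
time_s: 36.45
eef_pos: [511.9, 1.7, 108.2]
eef_rot: [3.142, -0.0, 0.12]
wrist_force: [2.1, -0.6, -0.9]
finger_gap: 0.0
finger_force: 1.0
```

Call:
step_arm:
  slide:
    - [-0.005,0,0]
    - [0.05,0,0]
    - [0,0,-0.1]
    - [0,0,-0.18]
    - [0,0,-0.18]
    - [0,0,-0.18]
    - [0,0,0]
    - [0,0,0]
    - [0,0,0]
  twist:
    - [0,0,0]
    - [0,0,0]
    - [0,0,0]
    - [0,0,0]
    - [0,0,0]
    - [0,0,0]
    - [0,0,0.038]
    - [0,0,0]
    - [0,0,0]
  grip: [1,1,1,1,1,1,1,1,1]

```text
time_s: 37.2
eef_pos: [520.5, 2.8, 236.1]
eef_rot: [3.142, 0.001, 0.003]
wrist_force: [-0.6, 0.5, -1.3]
finger_gap: -0.0
finger_force: 0.0
```

Call:
step_arm:
  slide:
    - [0.07,-0.12,0]
    - [0.08,-0.15,0]
    - [0.08,-0.15,0]
    - [0.08,-0.15,0]
    - [0.065,-0.12,0]
    - [0,0,0]
    - [0,0,0]
    - [0,0,0]
  twist:
    - [0,0,0]
    - [0,0,0]
    - [0,0,0]
    - [0,0,0]
    - [0,0,0]
    - [0,0,0]
    - [0,0,0]
    - [0,0,0]
  grip: [0,0,0,0,0,0,0,0]

```text
time_s: 37.87
eef_pos: [595.0, 140.4, 234.5]
eef_rot: [3.141, 0.003, 0.002]
wrist_force: [-0.3, -0.3, -0.2]
finger_gap: 85.7
finger_force: 0.0
```

```bash
python3 w.py w22; python3 k.py 8
python3 - <<'E'
from c import *
print(bot.state()['finger_gap'])
c=disc('w22',(597.5,142),154,17,tol=5)
to(*c,114,0)
i,im,d=load('scene8.npz');P=world(i,d); disc('scene8',(628,-116),124,30);
E
```

```text
[595.1 140.  235.2] [3.141e+00 2.000e-03 1.000e-03] 37.9167
cam [661. 140. 365.] look [-0.26 -0.   -0.96] [ 0. -1.  0.]
top knobish 50 [-53.99278522 -43.27741502 -32.60783638]
left 139 75.52809119256813
right 141 75.41818230986883
scene knobish 58 [-46.15903594 -34.86421599 -27.76179186]
left 284 75.74660965417388
right 189 75.77357999314643
85.07204029426786
disc enc 597.6 141.9 16.8  lsq [597.7 141.9] 16.7 n 28
slide [ 0.0121 -0.011   0.6109] twist [0.0001 0.0001 0.    ]
disc enc 630.5 -117.4 31.1  lsq [ 630.3 -117.6] 30.4 n 20
```

Call:
step_arm:
  slide:
    - [0.012,-0.01,0.1]
    - [0,0,0.14]
    - [0,0,0.14]
    - [0,0,0.12]
    - [0,0,0.06]
    - [0,0,0.04]
    - [0,0,0]
    - [0,0,0]
    - [0,0,0]
  twist:
    - [0,0,0]
    - [0,0,0]
    - [0,0,0]
    - [0,0,0]
    - [0,0,0]
    - [0,0,0]
    - [0,0,0]
    - [0,0,0]
    - [0,0,0]
  grip: [0,0,0,0,0,0,0,0,0]

```text
time_s: 38.77
eef_pos: [599.0, 142.8, 118.7]
eef_rot: [-3.141, -0.003, 0.0]
wrist_force: [-0.3, 0.4, -0.6]
finger_gap: 85.1
finger_force: 0.0
```

Call:
step_arm:
  slide:
    - [0,0,0]
    - [0,0,0]
    - [0,0,0]
    - [0,0,0]
    - [0,0,0]
    - [0,0,0]
    - [0,0,0]
    - [0,0,0]
  twist:
    - [0,0,0]
    - [0,0,0]
    - [0,0,0]
    - [0,0,0]
    - [0,0,0]
    - [0,0,0]
    - [0,0,0]
    - [0,0,0]
  grip: [0.7,0.7,0.7,0.7,0.7,0.7,0.7,0.7]
  squeeze: 50

```text
time_s: 39.43
eef_pos: [598.7, 143.0, 118.0]
eef_rot: [-3.141, -0.002, 0.001]
wrist_force: [-1.2, 0.1, 6.6]
finger_gap: 56.2
finger_force: 52.6
```

Call:
step_arm:
  slide:
    - [0,0,-0.04]
    - [0,0,-0.08]
    - [0,0,-0.1]
    - [0,0,-0.08]
    - [0,0,-0.04]
    - [0,0,0]
    - [0,0,0]
    - [0,0,0]
  twist:
    - [0,0,0]
    - [0,0,0]
    - [0,0,0]
    - [0,0,0]
    - [0,0,0]
    - [0,0,0]
    - [0,0,0]
    - [0,0,0]
  grip: [0.7,0.7,0.7,0.7,0.7,0.7,0.7,0.7]

```text
time_s: 40.1
eef_pos: [597.6, 142.8, 182.4]
eef_rot: [3.141, 0.003, 0.001]
wrist_force: [-0.1, 0.7, -2.3]
finger_gap: 56.3
finger_force: 53.5
```

Run:
```python
from h import *
s=bot.state();print(s['finger_gap'],s['finger_force'],s['eef_pos'])
to(508.5,300.5,s['eef_pos'][2],0)
```

```text
56.30294872965931 53.53261113166809 [597.56028742 142.76202446 182.44744014]
slide [-0.4448 -0.789   0.0008] twist [0.0001 0.0009 0.0002]
```

Call:
step_arm:
  slide:
    - [-0.04,-0.08,0]
    - [-0.07,-0.12,0]
    - [-0.07,-0.12,0]
    - [-0.07,-0.12,0]
    - [-0.07,-0.12,0]
    - [-0.07,-0.12,0]
    - [-0.055,-0.11,0]
    - [0,0,0]
    - [0,0,0]
    - [0,0,0]
  twist:
    - [0,0,0]
    - [0,0,0]
    - [0,0,0]
    - [0,0,0]
    - [0,0,0]
    - [0,0,0]
    - [0,0,0]
    - [0,0,0]
    - [0,0,0]
    - [0,0,0]
  grip: [0.7,0.7,0.7,0.7,0.7,0.7,0.7,0.7,0.7,0.7]

```text
time_s: 40.93
eef_pos: [508.8, 300.3, 183.0]
eef_rot: [3.14, 0.001, 0.001]
wrist_force: [0.4, 0.4, -2.6]
finger_gap: 56.1
finger_force: 53.7
```

Call:
step_arm:
  slide:
    - [0,0,0.08]
    - [0,0,0.12]
    - [0,0,0.12]
    - [0,0,0.12]
    - [0,0,0.1]
    - [0,0,0.06]
    - [0,0,0.04]
    - [0,0,0]
    - [0,0,0]
  twist:
    - [0,0,0]
    - [0,0,0]
    - [0,0,0]
    - [0,0,0]
    - [0,0,0]
    - [0,0,0]
    - [0,0,0]
    - [0,0,0]
    - [0,0,0]
  grip: [0.7,0.7,0.7,0.7,0.7,0.7,0.7,0.7,0.7]

```text
time_s: 41.68
eef_pos: [509.5, 300.5, 56.8]
eef_rot: [-3.141, -0.0, -0.0]
wrist_force: [-0.2, -0.3, -1.6]
finger_gap: 55.9
finger_force: 53.7
```

```bash
python3 w.py w23
python3 - <<'E'
from c import *
s=bot.state(); print(s['finger_gap'],s['finger_force'],s['wrist_force'])
i,im,d=load('w23.npz');P=world(i,d);e=s['eef_pos']
m=(np.hypot(P[...,0]-e[0],P[...,1]-e[1])<15)&(P[...,2]>50)&(P[...,2]<110); print('captop',np.percentile(P[m][:,2],[10,50]))
E
```

```text
[509.9 300.9  57.7] [-3.141e+00 -2.000e-03  0.000e+00] 41.7333
cam [575. 300. 188.] look [-0.26  0.   -0.97] [-0. -1. -0.]
56.21377813273664 53.70082497596741 [ 0.56556032 -0.36815641 -1.49672287]
captop [79.37328736 91.30741677]
```

Cap top is at about 92 and stands at 81 when the flacon rests, so 11 mm remain.

Call:
step_arm:
  slide:
    - [0,0,0.02]
    - [0,0,0.01]
    - [0,0,0.01]
    - [0,0,0.005]
    - [0,0,0.005]
    - [0,0,0]
    - [0,0,0]
  twist:
    - [0,0,0]
    - [0,0,0]
    - [0,0,0]
    - [0,0,0]
    - [0,0,0]
    - [0,0,0]
    - [0,0,0]
  grip: [0.7,0.7,0.7,0.7,0.7,0.7,0.7]

```text
time_s: 42.32
eef_pos: [509.0, 300.8, 46.3]
eef_rot: [3.142, 0.0, 0.001]
wrist_force: [0.5, 0.7, -2.2]
finger_gap: 56.1
finger_force: 53.7
```

```bash
python3 w.py w24
python3 - <<'E'
from c import *
s=bot.state(); print(s['finger_gap'],s['finger_force'],s['wrist_force'])
i,im,d=load('w24.npz');P=world(i,d);e=s['eef_pos']
m=(np.hypot(P[...,0]-e[0],P[...,1]-e[1])<15)&(P[...,2]>50)&(P[...,2]<110); print('captop',np.percentile(P[m][:,2],[10,50,90]))
E
```

```text
[509.  300.8  46.3] [-3.142e+00  0.000e+00  1.000e-03] 42.3667
cam [574. 300. 177.] look [-0.26 -0.   -0.97] [ 0. -1.  0.]
56.14416385079893 53.70058715343475 [ 0.17180634  0.66658684 -1.96204959]
captop [72.56215606 80.89655471 82.08545076]
```

Call:
step_arm:
  slide:
    - [0,0,0.005]
    - [0,0,0.003]
    - [0,0,0]
    - [0,0,0]
  twist:
    - [0,0,0]
    - [0,0,0]
    - [0,0,0]
    - [0,0,0]
  grip: [0.7,0.7,0.7,0.7]

```text
time_s: 42.7
eef_pos: [509.2, 300.9, 45.4]
eef_rot: [-3.141, -0.001, 0.001]
wrist_force: [-1.8, -1.2, 3.2]
finger_gap: 55.9
finger_force: 54.0
```

Call:
step_arm:
  slide:
    - [0,0,0]
    - [0,0,0]
    - [0,0,0]
    - [0,0,0]
    - [0,0,0]
    - [0,0,0]
    - [0,0,-0.06]
    - [0,0,-0.12]
    - [0,0,-0.15]
    - [0,0,-0.15]
  twist:
    - [0,0,0]
    - [0,0,0]
    - [0,0,0]
    - [0,0,0]
    - [0,0,0]
    - [0,0,0]
    - [0,0,0]
    - [0,0,0]
    - [0,0,0]
    - [0,0,0]
  grip: [0.3,0.2,0.1,0,0,0,0,0,0,0]

```text
time_s: 43.53
eef_pos: [508.6, 300.6, 142.0]
eef_rot: [3.141, 0.001, 0.001]
wrist_force: [1.4, 0.2, 0.9]
finger_gap: 85.5
finger_force: 0.0
```

Call:
step_arm:
  slide:
    - [0,0,-0.15]
    - [0,0,-0.15]
    - [0,0,-0.15]
    - [0,0,0]
    - [0,0,0]
    - [0,0,0]
  twist:
    - [0,0,0]
    - [0,0,0]
    - [0,0,0]
    - [0,0,0]
    - [0,0,0]
    - [0,0,0]
  grip: [0,0,0,0,0,0]

```text
time_s: 44.03
eef_pos: [508.9, 300.8, 230.9]
eef_rot: [-3.141, -0.0, 0.001]
wrist_force: [-0.9, -0.9, 0.0]
finger_gap: 85.6
finger_force: 0.0
```

```bash
python3 w.py w25; python3 k.py 9
python3 - <<'E'
from c import *
disc('w25',(509,300),81,17,tol=5); disc('scene9',(628,-116),124,30); disc('top9',(628,-116),124,30)
i,im,d=load('top9.npz');P=world(i,d); m=(P[...,2]>86)&(P[...,2]<105)&(np.hypot(P[...,0]-469,P[...,1]+437)<30); q=P[m]; print('pinhead',m.sum(),np.percentile(q,[1,99],0))
i,im,d=load('scene9.npz'); cv2.imwrite('pics/s9.png',cv2.convertScaleAbs(cv2.resize(im[50:380,0:450],(800,587)),alpha=1.3))
E
```

```text
[508.7 300.6 229.7] [3.141e+00 1.000e-03 1.000e-03] 44.0833
cam [574. 300. 362.] look [-0.26  0.   -0.97] [ 0. -1. -0.]
top knobish 53 [-52.37653612 -43.06980314 -29.07642415]
left 296 76.08073917793524
right 145 76.02914620969909
scene knobish 66 [-45.57084539 -34.07599454 -25.72263892]
left 355 76.17042496999045
right 188 75.7803486503152
disc enc 507.9 300.5 16.9  lsq [507.8 300.5] 16.6 n 22
disc enc 630.5 -117.3 31.1  lsq [ 630.2 -117.6] 30.4 n 21
disc enc 626.3 -115.3 30.5  lsq [ 626.5 -114.7] 29.8 n 17
pinhead 35 [[ 461.25996026 -444.21241974   86.9517551 ]
 [ 478.23251262 -427.13132262   98.92181268]]
```

View pics/s9.png

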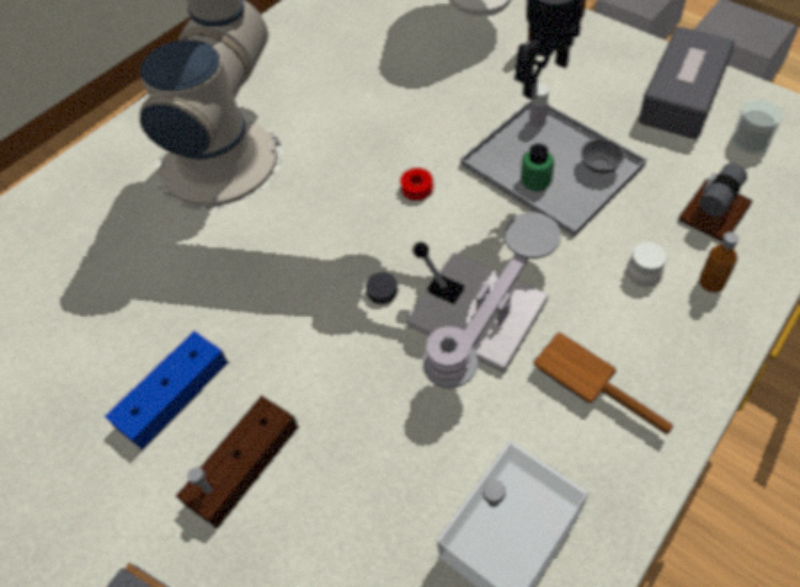

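The flacon stands in the tray at (538,167) and the pin is in the right end hole at (198,478). The beam is level, the lever leans back towards the robot, and the spools are on the spindle at (449,345).

```bash
python3 -c "
from station import bot
print(bot.job_done())"
```

```text
the job is handed in; nothing more can be done
None
```

The job is handed in, with no verdict shown: the spool side sank, so the flacon weighs less than the two spools that were out; the pin is in the right end hole, the beam is arrested level, and the flacon is back in the tray.

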